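Start a close-fitting punch in a jeweller's bench die and seat it on the blanks

ROBOT

A 6-joint arm with a two-finger parallel gripper is mounted at the origin on the work surface. World frame = base frame: x ahead of the robot, y to its left, z up, the work surface at z = 0. Lengths are in m, angles in rad, forces in N, time in s.
With the tool pointing down it reaches from about 0.275 to 0.825 m from the base axis. Payload 4.9 kg.
Tool frame: the origin (TCP) lies on the centre line of the jaws, within the pads' length; the fingertips stand 19 mm ahead of it and the grasp point (between the pads) is the TCP; z points along the fingers, y is the direction in which the jaws open and shut (so a half turn about z gives the same grasp; the last joint's range is limited). The gripper opens to 85 mm and grips with 20 to 120 N. Pads are 22 mm wide; open, the fingers measure 114 mm over their backs; the gripper's body (76 mm by 85 mm) begins 54 mm behind the grasp point. The pads swing forward as they close: fully open they stand 13 mm farther back than shut.
Start: joints at [-0.134, 0.326, -0.193, 1.052, 0, 1.437], TCP at [0.55, 0, 0.25] pointing down, gripper open.
Joint ranges: [-2.65, 2.65], [-0.97, 1.79], [-1.3, 1.35], [-1.93, 2.1], [-1.47, 1.37], [-3.14, 3.14]. Speed limits (rad/s): [2.57, 2.57, 3.14, 3.14, 3.14, 3.14].

INTERFACE

Orientations are given as a rotation vector (axis times angle).
In Python, from workcell import env, vision gives the robot as it stands. The module is installed in compiled form; this text tells all that it offers.
- The arm moves only by the shell command python3 -m inch 'ROWS' [OPENING]. ROWS is JSON, a list of rows, each an object of numbers: "x", "y", "z": the shift along the tool's x, y, z in mm; "wx", "wy", "wz": the turn, a rotation vector about the tool's x, y, z in rad. A call has 1 to 12 rows; each row shifts and turns the pose as measured when the row begins, along the tool's axes as they then stand; what a row does not reach is not made up. A row lasts 1/10 s, in which the tool goes at most 50 mm and 8.59 degrees, less where a joint would pass 70% of its speed; a pose out of reach is approached as far as the arm can. A call is refused whole if a number of a shift passes 50 or a number of a turn 0.15, either way. A call with a gripper value outside its range is refused whole. OPENING is the closure, from -1 (fully open) to 1 (shut), set as the call begins (- or left out, the last holds). The fingers move at their own pace and stop on an object; the grip force is fixed at half the most. Time passes only in rows, so rows that do not move let the fingers close. It gives the time, the measured TCP pose, the force and the opening at its end, in the units of the state.
- env.sense(): the state, without advancing time (a new reading comes with each control period).
- vision.grab_frame(name): name is "scene" or "side" or "wrist"; returns (picture, depth): 420x560x3 uint8, red, green, blue; 420x560 float32, m along the optical axis (not along the pixel's ray), 0 where there is no reading.
- vision.camera_params(name): a dict with "camera_matrix" (3x3 intrinsics, pixels), "xyz" and "attitude" of the camera in the world. Camera axes: x right, y down, z forward; pixel columns grow to the right and rows downward; lengths in m; the calibration is good to about 2 mm. A picture is of the moment at which its call begins: read the wrist's pose just before it. camera_params takes no time and is no camera call; for the wrist camera it gives the pose at the moment of the call.
- env.hand_in(): hands the job in, once; it reports no verdict.
The state is a dict: "t": time; "qpos": joint angles; "joint_velocities": joint speeds; "joint_torque": joint torques, N m; "tool_pos": TCP position; "eef_rot": TCP orientation; "wrist_force": force on the tool from outside, world axes, zero at the start; "moment": the same for the moment, N m; "opening": opening from 0.0 (shut) to 1.0 (fully open).
Only numpy, scipy, OpenCV 4.12 (cv2) and the standard library are available. Lean on these libraries where they do the work, as an engineer would, in place of code of your own. Each camera call takes 0.05 s, during which the arm holds its last target.

TASK

Load the steel die for pressing: take the thickest punch out of the wooden stand and put it into the die's largest bore, where a stack of brass blanks is waiting. It is a close, sharp-edged fit, so lean the punch about 15 degrees, start its low edge in the mouth of the bore, then straighten it and ease it down by feel, never forcing it and never letting it drop, until it stands on the blanks; press it lightly onto them, then let go. Leave the other punches, the mallet and the dish alone.

Things in the scene. Friction and masses are not known exactly. Their poses are not given: they have to be found in the camera images.
- punch: the thickest of the three round plain steel punches that stand upright in the wooden stand: 18 mm in diameter, 75 mm long, sharp flat ends, 0.12 to 0.19 kg. Origin at its centre (half-way up, 37.5 mm from either end), z along its axis, up at the start. It stands in a socket 20 mm wide and 25 mm deep, so its upper 50 mm is free
- punch_foot (a point): the centre of the punch's lower end face (37.5 mm below punch along its axis), z along the axis and up
- nest: the dark wooden nest board, screwed down, 120 mm (x) by 170 mm (y) by 10 mm, with light cleats to 20 mm above the bench, between which the die, a bright steel block, stands with side play: the die is up to 3 mm off centre in x and up to 3 mm in y, differently each time, not turned; the loads of this job do not shift it. Origin under the board's centre on the bench, z up
- die_top (a point): the middle of the die's flat top, 60 mm above the bench, were it centred in the nest (point fixed on the board, same axes). Block 70 mm (x) by 120 mm (y) by 50 mm high; three vertical round bores in a row along y, at +28 mm (18.6 mm wide), -6 mm (14.6 mm) and -34 mm (10.6 mm) from its middle
- bore (a point): where the mouth of the largest bore is centred if the die stands centred in the nest (fixed on the board, same axes, 60 mm above the bench). The real bore, 18.6 mm wide, sharp-rimmed, vertical, lies up to 3 mm off in x and in y: find it by touch. Brass blanks are stacked in it, their top 20 to 28 mm below the mouth (number not known); a punch set on them stands 47 to 55 mm proud
- stand: the light wooden punch stand, fixed, 60 mm (x) by 150 mm (y) by 40 mm high, with three sockets in a row along y at +46 mm (the thickest punch), 0 and -42 mm; socket floors 15 mm above the bench. Origin under its centre, z up
- punch_mid: bystander: the middle punch, 14 mm in diameter, 75 mm long, in the stand's middle socket; origin at its centre
- punch_thin: bystander: the thinnest punch, 10 mm in diameter, 75 mm long, in the stand's end socket; origin at its centre
- mallet: bystander: a wooden mallet lying on the bench, handle along y, 48 mm high, 230 mm long; origin on the bench under the middle of the handle
- dish: bystander: a small white dish, 84 mm wide and 30 mm high, on the bench; origin under its centre
Things that resemble listed ones, but are neither listed nor needed, are in the scene too. What is shaped like the punch but blue or orange is not meant.

How it is judged:
By the outcome, as a careful person would: the job done as asked, in the order asked, and still so for the second after the job is handed in, with the robot touching nothing.
It also fails if it takes over 67 s, if anything falls off the work surface, if the arm or the gripper's body presses on something with over 40 N, if the wrist force passes 120 N, or if a joint passes its speed limit or range.

## Working session

There is one attempt and no reset: what is moved stays moved. The work goes in short steps, Python scripts to look and compute and a shell command to move; the robot and the scene stay as the last step left them, time stands still between calls to the robot, and variables do not carry over. Pictures are saved under pics/ and viewed, and the job is handed in when it is done.

```bash
mkdir -p pics
python3 - <<'E'
from workcell import env,vision
import cv2,numpy as np
print(env.sense())
for n in ["scene","side","wrist"]:
    p=vision.camera_params(n);print(n,p)
    im,d=vision.grab_frame(n);cv2.imwrite(f"pics/{n}0.png",im[:,:,::-1]);np.savez(f"{n}0.npz",im=im,d=d,K=p["camera_matrix"],xyz=p["xyz"],att=p["attitude"])
E
```

```text
{'t': 0.0, 'qpos': array([-1.34198771e-01,  3.26927857e-01, -1.93608430e-01,  1.05197411e+00,
       -4.24029392e-06,  1.43658937e+00]), 'joint_velocities': array([ 2.86781568e-04, -3.08397255e-04, -1.41160261e-03, -7.31035991e-04,
        4.36848260e-05,  4.13035248e-04]), 'joint_torque': array([-1.24197268e-03, -4.43398941e+01,  2.62443137e+01,  1.56443648e-02,
       -1.97191571e-04, -6.55614656e-06]), 'tool_pos': array([5.49448868e-01, 8.53185237e-05, 2.49501202e-01]), 'eef_rot': array([-2.22046990e+00, -2.22048808e+00,  1.63658291e-03]), 'wrist_force': array([-0.35790804,  1.00517095,  0.04371888]), 'moment': array([ 0.013672  ,  0.00774992, -0.030507  ]), 'opening': 0.9964056430614154}
scene {'camera_matrix': array([[502.77385798,   0.        , 275.20025886],
       [  0.        , 502.77385798, 203.3132578 ],
       [  0.        ,   0.        ,   1.        ]]), 'xyz': array([1.11854007, 0.48922387, 0.64585809]), 'attitude': array([-1.04479507, -2.35764463,  1.11006823])}
side {'camera_matrix': array([[534.05779765,   0.        , 279.6020442 ],
       [  0.        , 534.05779765, 213.75484664],
       [  0.        ,   0.        ,   1.        ]]), 'xyz': array([0.50093229, 0.76837986, 0.89798632]), 'attitude': array([-0.22452284,  2.86682614, -1.10611126])}
wrist {'camera_matrix': array([[307.76098155,   0.        , 276.92033196],
       [  0.        , 307.76098155, 203.30591298],
       [  0.        ,   0.        ,   1.        ]]), 'xyz': array([0.54992953, 0.07839736, 0.37375259]), 'attitude': array([ 2.83073741e+00,  3.34073965e-04, -3.14176620e-03])}
```

View pics/scene0.png

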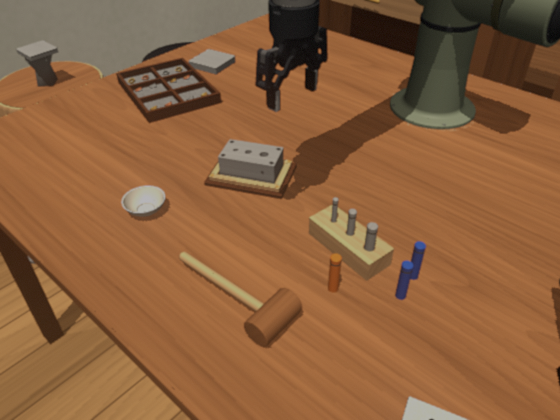

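View pics/side0.png

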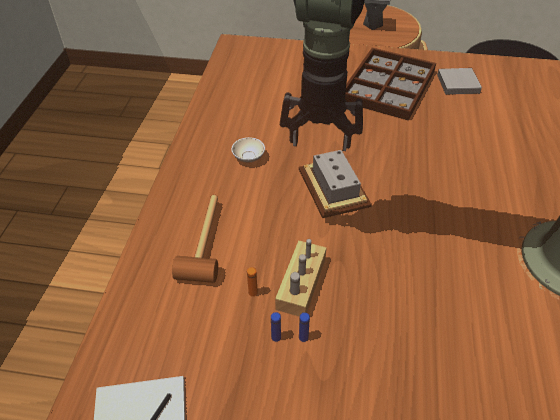

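View pics/wrist0.png

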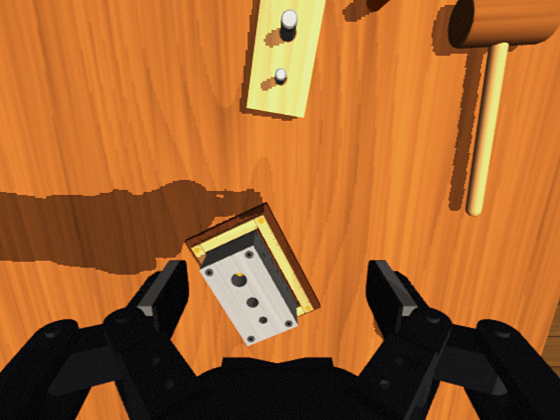

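The scene shows the steel punches in the stand: thick (371,235), mid (351,220) and thin (335,208). Lookalikes are blue (418,260) and (404,280), and orange (335,272). In the side view the thick one is at (295,285). The die's largest bore is at about (239,280) in the wrist view, on the end of the row nearest the stand.

```bash
cat > h.py <<'E'
import numpy as np,cv2
from scipy.spatial.transform import Rotation as R
def load(n):
    z=np.load(n);return z['im'],z['d'],z['K'],z['xyz'],R.from_rotvec(z['att']).as_matrix()
def pts(d,K,t,M):
    v,u=np.mgrid[:d.shape[0],:d.shape[1]]
    c=np.stack([(u-K[0,2])/K[0,0]*d,(v-K[1,2])/K[1,1]*d,d],-1)
    return c@M.T+t
def ray(px,z,K,t,M):
    r=M@np.array([(px[0]-K[0,2])/K[0,0],(px[1]-K[1,2])/K[1,1],1]);return t+r*(z-t[2])/r[2]
def proj(p,K,t,M):
    c=(np.atleast_2d(p)-t)@M; return np.c_[c[:,0]/c[:,2]*K[0,0]+K[0,2],c[:,1]/c[:,2]*K[1,1]+K[1,2]]
E
python3 - <<'E'
from h import *
for n,pb,sb in [("scene",(365,222,378,250),(300,190,395,275)),("side",(285,268,305,298),(270,235,335,320))]:
    im,d,K,t,M=load(n+"0.npz");P=pts(d,K,t,M)
    def box(b): 
        return P[b[1]:b[3],b[0]:b[2]].reshape(-1,3)
    s=box(sb); k=s[(abs(s[:,2]-.04)<.004)]
    r=cv2.minAreaRect((k[:,:2]*1000).astype(np.float32)); print(n,"stand",r, np.median(k[:,2]))
    for z0 in [(.086,.095)]:
        q=s[(s[:,2]>z0[0])&(s[:,2]<z0[1])]
        lab=[]
        for c in q: 
            for L in lab:
                if np.hypot(*(np.mean(L,0)-c)[:2])<.02: L.append(c);break
            else: lab.append([c])
        for L in lab: print(len(L),np.mean(L,0).round(4),np.ptp(L,0).round(4))
    s=P.reshape(-1,3); c=s[(abs(s[:,2]-.06)<.004)&(abs(s[:,0]-.5)<.12)&(abs(s[:,1])<.12)]
    r=cv2.minAreaRect((c[:,:2]*1000).astype(np.float32)); print("die",r,np.median(c[:,2]),len(c))
    for z in(.03,.045): 
        pass
im,d,K,t,M=load("wrist0.npz");P=pts(d,K,t,M)
s=P[180:360,170:340].reshape(-1,3)
c=s[(abs(s[:,2]-.06)<.003)];print("wrist die",cv2.minAreaRect((c[:,:2]*1000).astype(np.float32)),np.median(c[:,2]),len(c))
c=s[(s[:,2]>.007)&(s[:,2]<.1)];print("wrist nest",cv2.minAreaRect((c[:,:2]*1000).astype(np.float32)))
for px in [(239,280),(252,302),(263,320)]: print(ray(px,.06,K,t,M))
cv2.imwrite("pics/w_die.png",cv2.resize(im[190:360,170:340,::-1],None,fx=3.5,fy=3.5,interpolation=cv2.INTER_CUBIC))
a=load("side0.npz")[0];cv2.imwrite("pics/s_st.png",cv2.resize(a[225:345,240:350,::-1],None,fx=4.5,fy=4.5,interpolation=cv2.INTER_CUBIC))
E
```

```text
scene stand ((590.2517700195312, 140.83197021484375), (151.40106201171875, 126.85198974609375), 80.72942352294922) 0.04017317382540031
20 [0.553  0.1053 0.0893] [0.0077 0.0097 0.0043]
45 [0.5605 0.147  0.0894] [0.0125 0.0135 0.0072]
75 [0.5692 0.1926 0.0897] [0.0168 0.0168 0.0062]
die ((507.21063232421875, -4.968406677246094), (232.29331970214844, 90.0282974243164), 87.46549224853516) 0.06006148552038415 417
side stand ((560.3843383789062, 146.74008178710938), (153.43740844726562, 61.014854431152344), 80.69036102294922) 0.03987842636704897
20 [0.5534 0.1061 0.0892] [0.0081 0.0091 0.0069]
37 [0.56   0.1474 0.0898] [0.0122 0.0133 0.0063]
66 [0.5678 0.1926 0.0894] [0.0172 0.018  0.0065]
die ((508.0113830566406, -4.9237518310546875), (232.76254272460938, 85.91358184814453), 87.2042236328125) 0.059847716179024735 395
wrist die ((516.4536743164062, -140.8688507080078), (70.84211730957031, 121.3923568725586), 26.08286476135254) 0.060704587476249766 5020
wrist nest ((518.7190551757812, -140.17904663085938), (119.61565399169922, 170.31423950195312), 26.15315055847168)
[ 0.50506493 -0.11622153  0.06      ]
[ 0.51945823 -0.14619566  0.06      ]
[ 0.53223568 -0.17188048  0.06      ]
```

```bash
ls pics
```

```text
s_st.png
scene0.png
side0.png
w_die.png
wrist0.png
```

View pics/w_die.png

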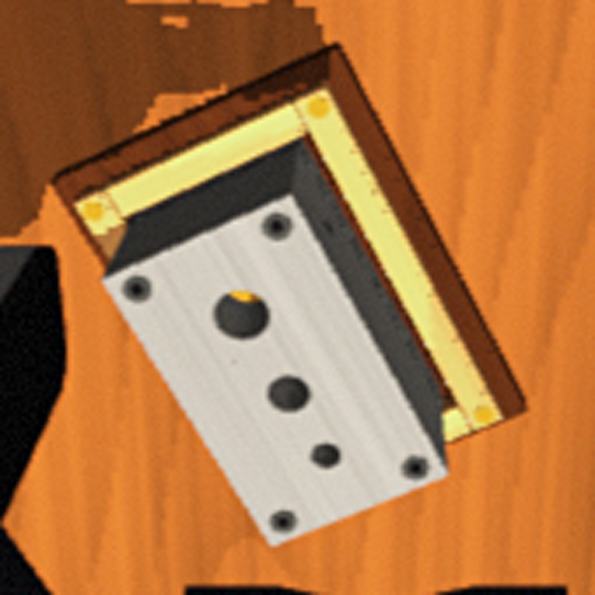

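View pics/s_st.png

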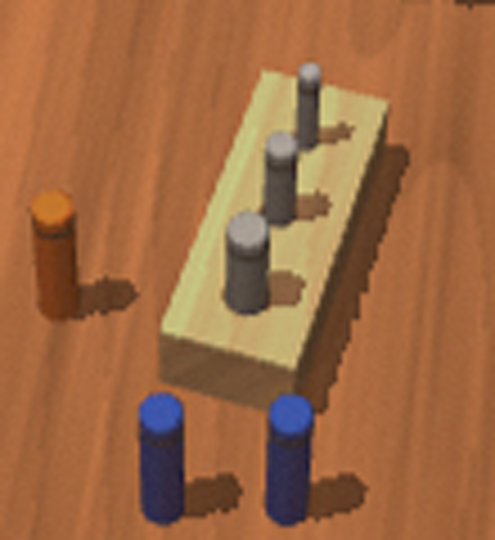

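The w_die crop shows the big bore centred at (242,313), which is (239,279) in the full wrist image, with brass visible in it. The s_st crop shows the thick steel punch top at (247,225) as the widest of the three grey ones; the coloured ones are not in the stand. So my choice is the grey punch at the +46 mm end, at world (0.5685, 0.1926).

```bash
python3 -m inch '[{"x":38,"y":4},{"x":38,"y":4},{"x":38,"y":4},{"x":38,"y":4},{"x":38,"y":3},{"wz":0.085},{"wz":0.085},{"x":0}]' 0.0
python3 - <<'E'
from workcell import env,vision
from h import *
s=env.sense();p=vision.camera_params("wrist");im,d=vision.grab_frame("wrist")
np.savez("wrist1.npz",im=im,d=d,K=p["camera_matrix"],xyz=p["xyz"],att=p["attitude"],tp=s["tool_pos"],tr=s["eef_rot"])
cv2.imwrite("pics/wrist1.png",im[:,:,::-1])
print(s["tool_pos"],R.from_rotvec(s["eef_rot"]).as_matrix().round(4),s["opening"],s["t"])
im,d,K,t,M=load("wrist1.npz");P=pts(d,K,t,M).reshape(-1,3)
for a in [(.085,.095)]:
  q=P[(P[:,2]>a[0])&(P[:,2]<a[1])&(abs(P[:,0]-.568)<.02)&(abs(P[:,1]-.192)<.02)];print(len(q),q.mean(0),q.min(0),q.max(0))
# lookalikes
q=P[(P[:,2]>.065)&(P[:,2]<.085)&(abs(P[:,0]-.568)<.12)&(abs(P[:,1]-.192)<.12)]
print(np.unique((q[:,:2]*50).round()/50,axis=0,return_counts=True))
E
```

```text
[5.49572939e-01 7.55984810e-05 2.49666555e-01] [[ 0.0e+00  1.0e+00 -1.4e-03]
 [ 1.0e+00 -0.0e+00  2.0e-04]
 [ 2.0e-04 -1.4e-03 -1.0e+00]] 0.9992944707136752 0.15invalid input at $[0]: expected keys x, y, z, wx, wy, wz
<stdin>:9: RuntimeWarning: Mean of empty slice.
  ret = um.true_divide(
Traceback (most recent call last):
ValueError: zero-size array to reduction operation minimum which has no identity
```

View pics/wrist1.png

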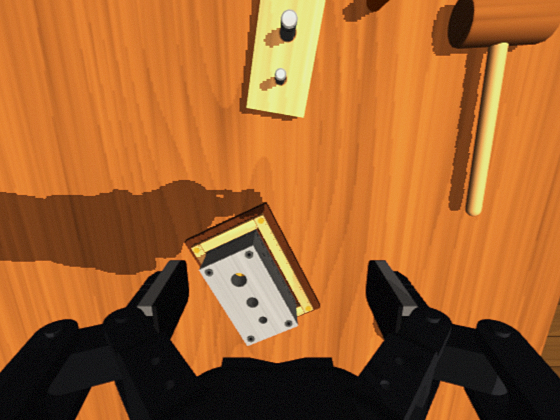

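The call was refused because every row needs all six keys, so nothing moved. I'll retype it in full.

```bash
cat > look.py <<'E'
import sys
from workcell import env,vision
from h import *
n=sys.argv[1]
s=env.sense();p=vision.camera_params("wrist");im,d=vision.grab_frame("wrist")
np.savez(n+".npz",im=im,d=d,K=p["camera_matrix"],xyz=p["xyz"],att=p["attitude"],tp=s["tool_pos"],tr=s["eef_rot"])
cv2.imwrite(f"pics/{n}.png",im[:,:,::-1])
print(s["tool_pos"].round(4),R.from_rotvec(s["eef_rot"]).as_matrix().round(3).tolist(),s["opening"].round(3),s["t"])
E
python3 -m inch '[{"x":38,"y":4,"z":0,"wx":0,"wy":0,"wz":0},{"x":38,"y":4,"z":0,"wx":0,"wy":0,"wz":0},{"x":38,"y":4,"z":0,"wx":0,"wy":0,"wz":0},{"x":38,"y":4,"z":0,"wx":0,"wy":0,"wz":0},{"x":38,"y":3,"z":0,"wx":0,"wy":0,"wz":0},{"x":0,"y":0,"z":0,"wx":0,"wy":0,"wz":0.085},{"x":0,"y":0,"z":0,"wx":0,"wy":0,"wz":0.085},{"x":0,"y":0,"z":0,"wx":0,"wy":0,"wz":0}]' 0.0; python3 look.py wrist2
python3 - <<'E'
from h import *
im,d,K,t,M=load("wrist2.npz");P=pts(d,K,t,M).reshape(-1,3)
q=P[(P[:,2]>.085)&(P[:,2]<.095)&(abs(P[:,0]-.568)<.02)&(abs(P[:,1]-.192)<.02)];print(len(q),q.mean(0) if len(q) else 0)
E
```

```text
t: 1.0
tool_pos: [0.5692, 0.1971, 0.2472]
eef_rot: [-2.408, -2.014, 0.005]
wrist_force: [-0.6, -0.3, 0.2]
opening: 0.501
287 [0.56687243 0.19141121 0.09016106]Traceback (most recent call last):
  File "look.py", line 8, in <module>
    print(s["tool_pos"].round(4),R.from_rotvec(s["eef_rot"]).as_matrix().round(3).tolist(),s["opening"].round(3),s["t"])
                                                                                           ^^^^^^^^^^^^^^^^^^
AttributeError: 'float' object has no attribute 'round'
```

View pics/wrist2.png

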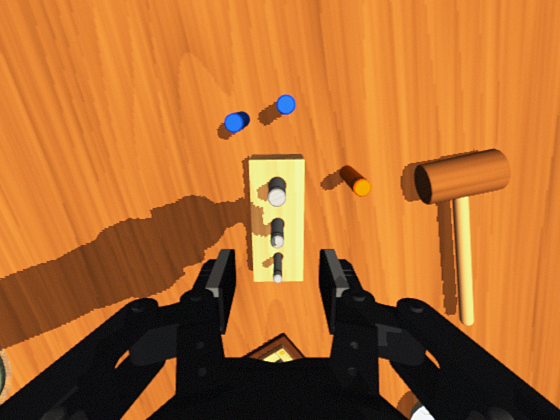

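```bash
sed -i 's/s\["opening"\].round(3)/s["opening"]/' look.py
cat > delta.py <<'E'
import sys
from workcell import env
from h import *
s=env.sense();M=R.from_rotvec(s["eef_rot"]).as_matrix()
g=np.array([float(a) for a in sys.argv[1:4]])
print("delta tool mm",((g-s["tool_pos"])@M*1000).round(2),"t",s["t"],"pos",s["tool_pos"].round(4),"ytool",M[:,1].round(3),"ztool",M[:,2].round(4),"F",s["wrist_force"].round(1),"open",round(s["opening"],3))
E
python3 delta.py .568 .1922 .07
python3 - <<'E'
from h import *
im,d,K,t,M=load("wrist2.npz")
P=pts(d,K,t,M)
o=P[187,362];print("orange",o, "tool y offset", np.dot(o[:2]-[.568,.1922],[.985,-.17]),np.dot(o[:2]-[.568,.1922],[.17,.985]))
E
```

```text
delta tool mm [ -4.59   0.34 177.22] t 1.05 pos [0.5692 0.1969 0.2472] ytool [ 0.984 -0.176 -0.004] ztool [-4.1e-03 -5.0e-04 -1.0e+00] F [-0.5 -0.6  0.2] open 0.499
orange [0.6518725  0.18217881 0.07483056] tool y offset 0.0843180134354114 0.0043874566539267214
```

```bash
python3 -m inch '[{"x":-4.6,"y":0.3,"z":35,"wx":0,"wy":0.004,"wz":0},{"x":0,"y":0,"z":35,"wx":0,"wy":0,"wz":0},{"x":0,"y":0,"z":35,"wx":0,"wy":0,"wz":0},{"x":0,"y":0,"z":15,"wx":0,"wy":0,"wz":0},{"x":0,"y":0,"z":0,"wx":0,"wy":0,"wz":0}]'; python3 delta.py .568 .1922 .07; python3 look.py wrist3;  python3 - <<'E'
from h import *
im,d,K,t,M=load("wrist3.npz");P=pts(d,K,t,M)
Q=P.reshape(-1,3)
q=Q[(Q[:,2]>.085)&(Q[:,2]<.095)&(abs(Q[:,0]-.568)<.02)&(abs(Q[:,1]-.192)<.02)];print(len(q),q.mean(0) if len(q) else 0)
E
```

```text
t: 1.55
tool_pos: [0.57, 0.1905, 0.125]
eef_rot: [-2.401, -2.022, -0.005]
wrist_force: [-0.5, 0.4, -0.4]
opening: 0.496
delta tool mm [ 1.1  -2.24 54.96] t 1.55 pos [0.57   0.1905 0.125 ] ytool [ 0.985 -0.17   0.   ] ztool [ 9.0e-04  3.9e-03 -1.0e+00] F [-0.5  0.4 -0.4] open 0.496
[0.57   0.1905 0.125 ] [[0.17, 0.985, 0.001], [0.985, -0.17, 0.004], [0.004, 0.0, -1.0]] 0.4963605294067075 1.55
767 [0.56720454 0.19194525 0.09007178]
```

View pics/wrist3.png

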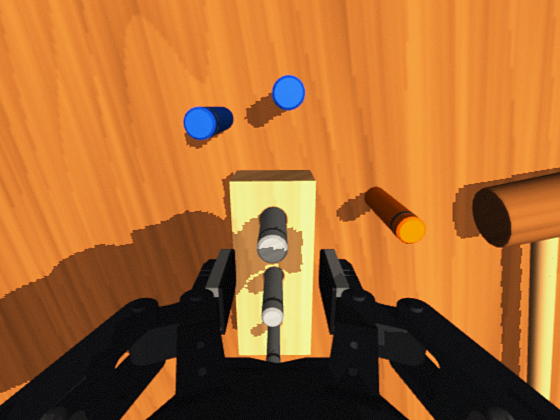

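The thick punch top is at (272,247), between the jaws (215..340) and about 2 mm left of centre. I'll shift and descend.

```bash
python3 -m inch '[{"x":1.2,"y":-2.4,"z":5,"wx":0.002,"wy":0,"wz":0},{"x":0,"y":0,"z":20,"wx":0,"wy":0,"wz":0},{"x":0,"y":0,"z":20,"wx":0,"wy":0,"wz":0},{"x":0,"y":0,"z":8,"wx":0,"wy":0,"wz":0},{"x":0,"y":0,"z":0,"wx":0,"wy":0,"wz":0}]'; python3 delta.py .5677 .1922 .07
```

```text
t: 2.1
tool_pos: [0.5729, 0.1931, 0.0777]
eef_rot: [2.4, 2.024, 0.019]
wrist_force: [-0.8, 0.1, 0.5]
opening: 0.502
delta tool mm [-1.82 -5.07  7.62] t 2.1 pos [0.5729 0.1931 0.0777] ytool [ 0.986 -0.169  0.009] ztool [ 0.0102  0.0067 -0.9999] F [-0.8  0.1  0.5] open 0.502
```

```bash
cat >> delta.py <<'E'
z=M[:,2];print("level wx,wy",(M.T@np.cross(z,[0,0,-1])).round(4), "mom",s["moment"].round(3))
E
python3 -m inch '[{"x":-1.8,"y":-5,"z":0,"wx":0.009,"wy":-0.008,"wz":0},{"x":0,"y":0,"z":0,"wx":0,"wy":0,"wz":0}]'; python3 delta.py .5677 .1922 .07
```

```text
t: 2.3
tool_pos: [0.5684, 0.1923, 0.0796]
eef_rot: [2.401, 2.025, 0.002]
wrist_force: [-0.1, 0.1, 0.8]
opening: 0.501
delta tool mm [-0.25 -0.64  9.6 ] t 2.3 pos [0.5684 0.1923 0.0796] ytool [ 0.986 -0.168  0.001] ztool [ 1.4e-03  3.0e-04 -1.0e+00] F [-0.1  0.1  0.8] open 0.501
level wx,wy [ 0.0013 -0.0006  0.    ] mom [0.07  0.049 0.008]
```

```bash
python3 -m inch '[{"x":-0.2,"y":-0.6,"z":5,"wx":0.001,"wy":0,"wz":0},{"x":0,"y":0,"z":4,"wx":0,"wy":0,"wz":0},{"x":0,"y":0,"z":0,"wx":0,"wy":0,"wz":0}]'; python3 delta.py .5677 .1922 .07
```

```text
t: 2.6
tool_pos: [0.569, 0.1926, 0.072]
eef_rot: [2.4, 2.025, 0.006]
wrist_force: [-0.9, -0.4, 0.2]
opening: 0.501
delta tool mm [-0.64 -1.24  1.98] t 2.6 pos [0.569  0.1926 0.072 ] ytool [ 0.986 -0.168  0.004] ztool [ 0.0038  0.0012 -1.    ] F [-0.9 -0.4  0.2] open 0.501
level wx,wy [ 0.0036 -0.0018 -0.    ] mom [-0.046  0.001 -0.007]
```

```bash
python3 -m inch '[{"x":-0.6,"y":-1.2,"z":1.5,"wx":0.0036,"wy":-0.0018,"wz":0},{"x":0,"y":0,"z":0,"wx":0,"wy":0,"wz":0}]'; python3 delta.py .5677 .1922 .07;python3 -m inch '[{"x":0,"y":0,"z":0,"wx":0,"wy":0,"wz":0},{"x":0,"y":0,"z":0,"wx":0,"wy":0,"wz":0},{"x":0,"y":0,"z":0,"wx":0,"wy":0,"wz":0},{"x":0,"y":0,"z":0,"wx":0,"wy":0,"wz":0}]' 1; python3 delta.py .5677 .1922 .07
```

```text
t: 2.8
tool_pos: [0.5676, 0.1922, 0.0703]
eef_rot: [-2.401, -2.026, 0.001]
wrist_force: [0.0, 0.3, -0.2]
opening: 0.498
delta tool mm [0.03 0.06 0.33] t 2.8 pos [0.5676 0.1922 0.0703] ytool [ 0.986 -0.168 -0.   ] ztool [-4.e-04 -1.e-04 -1.e+00] F [ 0.   0.3 -0.2] open 0.498
level wx,wy [-0.0004  0.0001  0.    ] mom [-0.034  0.008 -0.008]
t: 3.2
tool_pos: [0.5677, 0.1922, 0.0704]
eef_rot: [-2.401, -2.026, 0.0]
wrist_force: [1.0, -0.2, -0.0]
opening: 0.199
delta tool mm [-0.02  0.    0.44] t 3.2 pos [0.5677 0.1922 0.0704] ytool [ 0.986 -0.168 -0.   ] ztool [-4.e-04  0.e+00 -1.e+00] F [ 1.  -0.2 -0. ] open 0.199
level wx,wy [-0.0004  0.      0.    ] mom [-0.047 -0.039 -0.008]
```

```bash
python3 -m inch '[{"x":0,"y":0,"z":-5,"wx":0,"wy":0,"wz":0},{"x":0,"y":0,"z":-10,"wx":0,"wy":0,"wz":0},{"x":0,"y":0,"z":-10,"wx":0,"wy":0,"wz":0},{"x":0,"y":0,"z":-15,"wx":0,"wy":0,"wz":0},{"x":0,"y":0,"z":-25,"wx":0,"wy":0,"wz":0},{"x":0,"y":0,"z":-30,"wx":0,"wy":0,"wz":0},{"x":0,"y":0,"z":-30,"wx":0,"wy":0,"wz":0},{"x":0,"y":0,"z":0,"wx":0,"wy":0,"wz":0}]'; python3 delta.py .5047 -.116 .19; python3 look.py wrist4
```

```text
t: 4.0
tool_pos: [0.5672, 0.1921, 0.2044]
eef_rot: [-2.401, -2.026, 0.001]
wrist_force: [0.6, 0.0, -1.1]
opening: 0.196
delta tool mm [-314.2    -9.76   14.46] t 4.0 pos [0.5672 0.1921 0.2044] ytool [ 0.986 -0.168 -0.   ] ztool [-5.e-04 -0.e+00 -1.e+00] F [ 0.6  0.  -1.1] open 0.196
level wx,wy [-0.0005  0.0001 -0.    ] mom [ 0.018 -0.054  0.02 ]
[0.5672 0.1921 0.2044] [[0.168, 0.986, -0.001], [0.986, -0.168, -0.0], [-0.0, -0.0, -1.0]] 0.1958430324775854 4.0
```

View pics/wrist4.png

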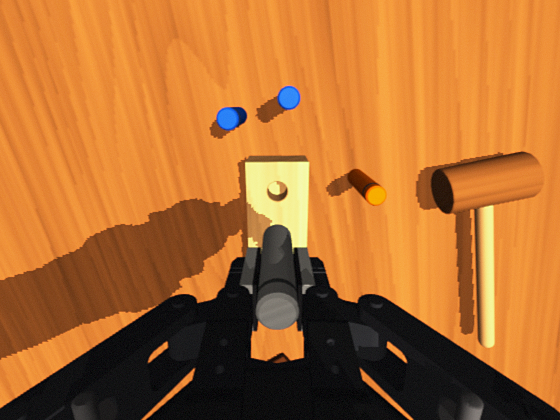

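The punch is in the jaws with its top at (278,308), and its socket at (277,190) is empty. Now over to the die at this height.

```bash
python3 -m inch '[{"x":-30,"y":-1,"z":0,"wx":0,"wy":0,"wz":0},{"x":-40,"y":-1,"z":0,"wx":0,"wy":0,"wz":0},{"x":-40,"y":-1,"z":0,"wx":0,"wy":0,"wz":0},{"x":-40,"y":-1,"z":0,"wx":0,"wy":0,"wz":0},{"x":-40,"y":-1,"z":0,"wx":0,"wy":0,"wz":0},{"x":-40,"y":-1,"z":0,"wx":0,"wy":0,"wz":0},{"x":-35,"y":-1,"z":0,"wx":0,"wy":0,"wz":0},{"x":-30,"y":-1,"z":0,"wx":0,"wy":0,"wz":0},{"x":0,"y":0,"z":0,"wx":0,"wy":0,"wz":0}]'; python3 delta.py .5047 -.116 .15; python3 look.py wrist5
```

```text
t: 4.95
tool_pos: [0.5017, -0.1058, 0.1958]
eef_rot: [-2.389, -2.025, 0.014]
wrist_force: [0.9, 0.0, -0.2]
opening: 0.193
delta tool mm [-9.5   5.21 45.75] t 4.95 pos [ 0.5017 -0.1058  0.1958] ytool [ 0.986 -0.164 -0.013] ztool [-0.013   0.0015 -0.9999] F [ 0.9  0.  -0.2] open 0.193
level wx,wy [-0.013   0.0007  0.    ] mom [ 0.044 -0.031 -0.026]
[ 0.5017 -0.1058  0.1958] [[0.164, 0.986, -0.013], [0.986, -0.164, 0.001], [-0.001, -0.013, -1.0]] 0.19275030354898148 4.95
```

View pics/wrist5.png

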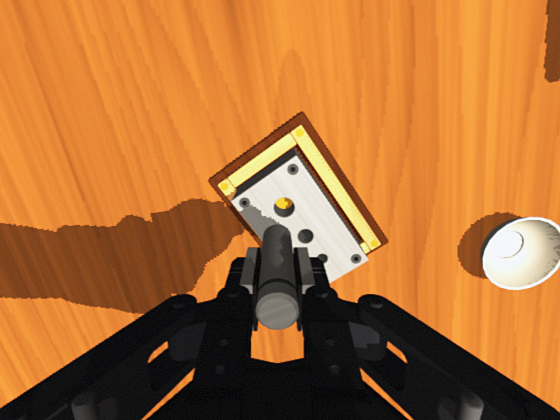

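Run:
```python
from h import *
im,d,K,t,M=load("wrist5.npz");z=np.load("wrist5.npz");T=R.from_rotvec(z["tr"]).as_matrix()
P=pts(d,K,t,M)
tp=(P-z["tp"])@T*1000
b=tp[225:335,250:305].reshape(-1,3)
k=b[(abs(b[:,2]+19.6)<3)];print("top disc",len(k),k.mean(0),k.min(0),k.max(0))
print("bore world",ray((284,207),.06,K,t,M))
c=im[180:260,220:360]
cv2.imwrite("pics/c5.png",cv2.resize(c[:,:,::-1],None,fx=5.5,fy=5.5,interpolation=cv2.INTER_CUBIC))
Q=P.reshape(-1,3);q=Q[(Q[:,2]>.0575)&(Q[:,2]<.0635)&(abs(Q[:,0]-.515)<.1)&(abs(Q[:,1]+.14)<.1)];print("die",cv2.minAreaRect((q[:,:2]*1000).astype(np.float32)))
# project: nominal axis foot, top
for zz in (55.4,-19.6):
  print(proj(z["tp"]+T@np.array([0,0,zz/1000]),K,t,M))
```

```text
top disc 1928 [  0.6138047    0.08226246 -19.56817598] [-11.0439669  -10.59380982 -22.59392836] [ 11.54015746  11.00499632 -16.62013597]
bore world [ 0.50482419 -0.11522984  0.06      ]
die ((516.6760864257812, -140.94625854492188), (70.2547836303711, 121.30491638183594), 26.22686195373535)
[[276.72908752 234.32186954]]
[[276.51600025 309.44190261]]
```

View pics/c5.png

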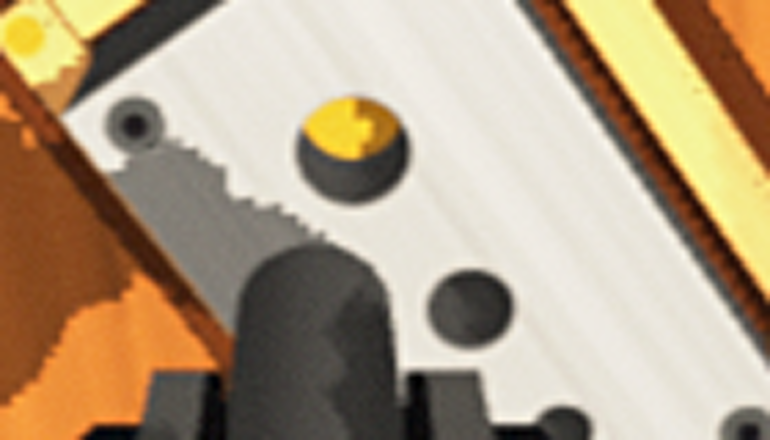

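The crop shows the bore mouth centred at (354,150), full image (284.4,207.3), giving world (0.5046,-0.1155) against the die-outline estimate of (0.5043,-0.1158). Next I lean 15° about tool x, which puts the low edge on the tool +y side.

```bash
cat > edge.py <<'E'
# usage: edge.py lat_x lat_y z(mm above mouth) : target of low edge rel. to bore estimate, in e_x,e_y (horizontal tool x / tool y)
import sys,json,os
from workcell import env
from h import *
cfg=dict(b=[.5046,-.1155],px=0.6,L=55.4)
if os.path.exists("cfg.json"): cfg.update(json.load(open("cfg.json")))
s=env.sense();T=R.from_rotvec(s["eef_rot"]).as_matrix();p=s["tool_pos"]
ex=np.array([T[0,0],T[1,0],0]);ex/=np.linalg.norm(ex); ey=np.cross([0,0,-1],ex)
B=np.array(cfg["b"]+[.06]); F=np.stack([ex,ey,[0,0,1]])
low=p+T@np.array([cfg["px"],9,cfg["L"]])/1000; ft=p+T@np.array([cfg["px"],0,cfg["L"]])/1000
a=np.degrees(np.arctan2(T[:,2]@-ey,-T[2,2])); ax=np.degrees(np.arctan2(T[:,2]@ex,-T[2,2]))
print("low edge rel",(F@(low-B)*1000).round(2),"foot rel",(F@(ft-B)*1000).round(2),"lean",a.round(2),"sidelean",ax.round(2))
print("F(ex,ey,z)",(F@s["wrist_force"]).round(1),"mom",(F@s["moment"]).round(2),"t",round(s["t"],2),"open",round(s["opening"],3))
if len(sys.argv)>3:
    g=B+F.T@np.array([float(v) for v in sys.argv[1:4]])/1000
    print("delta tool",((g-low)@T*1000).round(2),"  wx for15",round(np.radians(15-a),4),"wy for0",round(np.radians(-ax),4))
    # 1 mm steps
    print("1mm up in tool",(T.T@[0,0,1]).round(3),"1mm ey",(T.T@ey).round(3))
E
python3 -m inch '[{"x":0,"y":0,"z":0,"wx":0.12,"wy":0,"wz":0},{"x":0,"y":0,"z":0,"wx":0.129,"wy":0,"wz":0},{"x":0,"y":0,"z":0,"wx":0,"wy":0,"wz":0}]'; python3 edge.py 0 6 15
```

```text
t: 5.3
tool_pos: [0.497, -0.101, 0.1925]
eef_rot: [-2.222, -1.887, 0.262]
wrist_force: [-0.1, -0.3, -2.6]
opening: 0.195
low edge rel [ 13.8  -16.52  76.78] foot rel [ 13.79 -25.17  79.26] lean 16.02 sidelean 0.18
F(ex,ey,z) [-0.4 -0.  -2.6] mom [-0.39 -0.03 -0.02] t 5.3 open 0.195
delta tool [-13.99  38.68  53.12]   wx for15 -0.0178 wy for0 -0.0031
1mm up in tool [ 0.003 -0.276 -0.961] 1mm ey [-0.     0.961 -0.276]
```

```bash
python3 -m inch '[{"x":-5,"y":13,"z":14,"wx":-0.01,"wy":-0.003,"wz":0},{"x":-5,"y":13,"z":14,"wx":-0.008,"wy":0,"wz":0},{"x":-4,"y":10,"z":14,"wx":0,"wy":0,"wz":0},{"x":0,"y":0,"z":0,"wx":0,"wy":0,"wz":0},{"x":0,"y":0,"z":0,"wx":0,"wy":0,"wz":0}]'; python3 edge.py 0 6 6
```

```text
t: 5.8
tool_pos: [0.5195, -0.1138, 0.1399]
eef_rot: [-2.234, -1.912, 0.24]
wrist_force: [-1.2, 0.3, -1.1]
opening: 0.193
low edge rel [ 4.64  9.41 24.03] foot rel [ 4.63  0.69 26.27] lean 14.42 sidelean 0.08
F(ex,ey,z) [ 0.1 -1.3 -1.1] mom [-0.3  -0.05 -0.02] t 5.8 open 0.193
delta tool [-4.66  1.19 18.31]   wx for15 0.0102 wy for0 -0.0013
1mm up in tool [ 0.001 -0.249 -0.969] 1mm ey [-0.     0.969 -0.249]
```

```bash
python3 -m inch '[{"x":-3,"y":0.6,"z":5,"wx":0.005,"wy":0,"wz":0},{"x":-2,"y":0.6,"z":5,"wx":0.005,"wy":0,"wz":0},{"x":0,"y":0,"z":5,"wx":0,"wy":0,"wz":0},{"x":0,"y":0,"z":0,"wx":0,"wy":0,"wz":0},{"x":0,"y":0,"z":0,"wx":0,"wy":0,"wz":0}]'; python3 edge.py 0 6 4
```

```text
t: 6.3
tool_pos: [0.5162, -0.1176, 0.1271]
eef_rot: [-2.229, -1.911, 0.246]
wrist_force: [-0.1, 0.5, -1.6]
opening: 0.196
low edge rel [ 0.3   6.43 11.19] foot rel [ 0.3  -2.28 13.48] lean 14.73 sidelean 0.04
F(ex,ey,z) [ 0.4 -0.2 -1.6] mom [-0.35  0.04 -0.01] t 6.3 open 0.196
delta tool [-0.3   1.41  7.06]   wx for15 0.0048 wy for0 -0.0007
1mm up in tool [ 0.001 -0.254 -0.967] 1mm ey [ 0.     0.967 -0.254]
```

```bash
python3 -m inch '[{"x":-0.2,"y":0.8,"z":3.5,"wx":0.004,"wy":0,"wz":0},{"x":-0.1,"y":0.6,"z":3.5,"wx":0,"wy":0,"wz":0},{"x":0,"y":0,"z":0,"wx":0,"wy":0,"wz":0},{"x":0,"y":0,"z":0,"wx":0,"wy":0,"wz":0}]'; python3 edge.py 0 6 1; python3 look.py wrist6
python3 - <<'E'
from h import *
im=load("wrist6.npz")[0]
cv2.imwrite("pics/c6.png",cv2.resize(im[150:270,200:340][:,:,::-1],None,fx=5.5,fy=5,interpolation=cv2.INTER_CUBIC))
E
```

```text
t: 6.7
tool_pos: [0.5159, -0.118, 0.1194]
eef_rot: [-2.227, -1.908, 0.25]
wrist_force: [-0.7, -0.4, -1.1]
opening: 0.192
low edge rel [-0.1   5.98  3.59] foot rel [-0.1  -2.71  5.91] lean 14.95 sidelean 0.04
F(ex,ey,z) [-0.5 -0.6 -1.1] mom [-0.28 -0.06 -0.05] t 6.7 open 0.192
delta tool [0.1  0.69 2.5 ]   wx for15 0.0009 wy for0 -0.0007
1mm up in tool [ 0.001 -0.258 -0.966] 1mm ey [-0.     0.966 -0.258]
[ 0.5159 -0.118   0.1194] [[0.153, 0.955, -0.255], [0.988, -0.148, 0.04], [0.001, -0.258, -0.966]] 0.19163320925459373 6.7
```

View pics/c6.png

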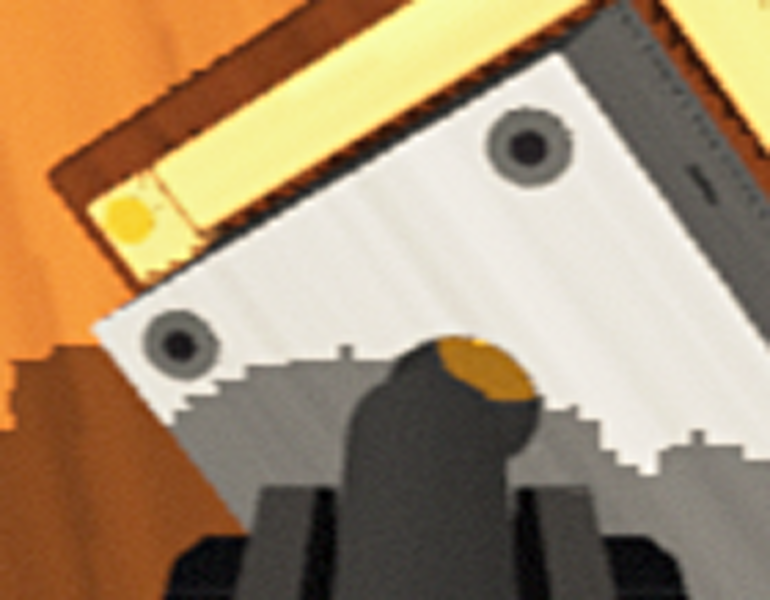

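The crop shows the punch's low edge over the bore mouth, with brass at (490,365) behind it. Descending by feel.

```bash
python3 -m inch '[{"x":0,"y":0.4,"z":1.3,"wx":0,"wy":0,"wz":0},{"x":0,"y":0.3,"z":1.2,"wx":0,"wy":0,"wz":0},{"x":0,"y":0,"z":0,"wx":0,"wy":0,"wz":0},{"x":0,"y":0,"z":0,"wx":0,"wy":0,"wz":0}]'; python3 edge.py 0 6 0
```

```text
t: 7.15
tool_pos: [0.516, -0.118, 0.1167]
eef_rot: [-2.227, -1.909, 0.249]
wrist_force: [0.6, -0.0, -2.0]
opening: 0.196
low edge rel [-0.08  6.1   0.87] foot rel [-0.08 -2.6   3.19] lean 14.94 sidelean 0.04
F(ex,ey,z) [ 0.1  0.6 -2. ] mom [-0.29  0.01 -0.02] t 7.15 open 0.196
delta tool [0.08 0.13 0.86]   wx for15 0.001 wy for0 -0.0008
1mm up in tool [ 0.001 -0.258 -0.966] 1mm ey [ 0.     0.966 -0.258]
```

```bash
python3 -m inch '[{"x":0,"y":0.2,"z":0.9,"wx":0,"wy":0,"wz":0},{"x":0,"y":0,"z":0,"wx":0,"wy":0,"wz":0},{"x":0,"y":0,"z":0,"wx":0,"wy":0,"wz":0}]'; python3 edge.py 0 6 -1
```

```text
t: 7.45
tool_pos: [0.516, -0.118, 0.1158]
eef_rot: [-2.227, -1.909, 0.249]
wrist_force: [0.2, 0.5, -1.3]
opening: 0.193
low edge rel [-0.1   6.11 -0.05] foot rel [-0.1  -2.59  2.27] lean 14.93 sidelean 0.04
F(ex,ey,z) [ 0.6  0.2 -1.3] mom [-0.36 -0.03 -0.01] t 7.45 open 0.193
delta tool [0.1  0.14 0.94]   wx for15 0.0012 wy for0 -0.0007
1mm up in tool [ 0.001 -0.258 -0.966] 1mm ey [ 0.     0.966 -0.258]
```

```bash
python3 -m inch '[{"x":0,"y":0.2,"z":0.9,"wx":0,"wy":0,"wz":0},{"x":0,"y":0,"z":0,"wx":0,"wy":0,"wz":0},{"x":0,"y":0,"z":0,"wx":0,"wy":0,"wz":0}]'; python3 edge.py 0 6 -2
```

```text
t: 7.75
tool_pos: [0.5161, -0.118, 0.1149]
eef_rot: [-2.227, -1.909, 0.249]
wrist_force: [0.5, 0.7, -2.1]
opening: 0.195
low edge rel [-0.1   6.15 -0.99] foot rel [-0.11 -2.55  1.33] lean 14.92 sidelean 0.04
F(ex,ey,z) [ 0.8  0.4 -2.1] mom [-0.34  0.01 -0.01] t 7.75 open 0.195
delta tool [0.1  0.12 1.02]   wx for15 0.0014 wy for0 -0.0007
1mm up in tool [ 0.001 -0.257 -0.966] 1mm ey [-0.     0.966 -0.257]
```

```bash
python3 -m inch '[{"x":0,"y":0.1,"z":0.5,"wx":0,"wy":0,"wz":0},{"x":0,"y":0,"z":0,"wx":0,"wy":0,"wz":0},{"x":0,"y":0,"z":0,"wx":0,"wy":0,"wz":0}]'; python3 edge.py 0 6 -2
```

```text
t: 8.05
tool_pos: [0.5161, -0.1181, 0.1144]
eef_rot: [-2.227, -1.909, 0.249]
wrist_force: [0.3, 0.3, -0.9]
opening: 0.195
low edge rel [-0.14  6.15 -1.47] foot rel [-0.15 -2.55  0.85] lean 14.92 sidelean 0.03
F(ex,ey,z) [ 0.4  0.2 -0.9] mom [-0.29 -0.05 -0.02] t 8.05 open 0.195
delta tool [ 0.14 -0.    0.55]   wx for15 0.0015 wy for0 -0.0006
1mm up in tool [ 0.001 -0.257 -0.966] 1mm ey [ 0.     0.966 -0.257]
```

The low edge is 1.5 mm in with no contact. Now I'll feel for the walls sideways, tool x first.

```bash
python3 -m inch '[{"x":0.4,"y":0,"z":0,"wx":0,"wy":0,"wz":0},{"x":0,"y":0,"z":0,"wx":0,"wy":0,"wz":0}]'>/dev/null; python3 edge.py;python3 -m inch '[{"x":0.4,"y":0,"z":0,"wx":0,"wy":0,"wz":0},{"x":0,"y":0,"z":0,"wx":0,"wy":0,"wz":0}]'>/dev/null; python3 edge.py;python3 -m inch '[{"x":0.4,"y":0,"z":0,"wx":0,"wy":0,"wz":0},{"x":0,"y":0,"z":0,"wx":0,"wy":0,"wz":0}]'>/dev/null; python3 edge.py
```

```text
low edge rel [ 0.29  6.11 -1.48] foot rel [ 0.29 -2.59  0.84] lean 14.92 sidelean 0.04
F(ex,ey,z) [ 0.2  0.4 -0.5] mom [-0.3   0.03 -0.02] t 8.25 open 0.197
low edge rel [ 0.77  6.14 -1.46] foot rel [ 0.77 -2.55  0.85] lean 14.92 sidelean 0.04
F(ex,ey,z) [-0.5 -0.1 -1.1] mom [-0.23  0.    0.02] t 8.45 open 0.194
low edge rel [ 1.19  6.13 -1.5 ] foot rel [ 1.18 -2.57  0.82] lean 14.92 sidelean 0.04
F(ex,ey,z) [ 0.4 -0.7 -1.5] mom [-0.32 -0.01 -0.01] t 8.65 open 0.196
```

```bash
python3 -m inch '[{"x":0.4,"y":0,"z":0,"wx":0,"wy":0,"wz":0},{"x":0,"y":0,"z":0,"wx":0,"wy":0,"wz":0}]'>/dev/null; python3 edge.py;python3 -m inch '[{"x":0.4,"y":0,"z":0,"wx":0,"wy":0,"wz":0},{"x":0,"y":0,"z":0,"wx":0,"wy":0,"wz":0}]'>/dev/null; python3 edge.py;python3 -m inch '[{"x":0.3,"y":0,"z":0,"wx":0,"wy":0,"wz":0},{"x":0,"y":0,"z":0,"wx":0,"wy":0,"wz":0}]'>/dev/null; python3 edge.py
```

```text
low edge rel [ 1.67  6.13 -1.52] foot rel [ 1.67 -2.56  0.8 ] lean 14.92 sidelean 0.04
F(ex,ey,z) [-0.2  0.6 -0.1] mom [-0.32 -0.   -0.  ] t 8.85 open 0.193
low edge rel [ 2.1   6.09 -1.52] foot rel [ 2.1 -2.6  0.8] lean 14.92 sidelean 0.04
F(ex,ey,z) [-0.  -0.4 -1.5] mom [-0.3   0.01 -0.  ] t 9.05 open 0.191
low edge rel [ 2.43  6.11 -1.52] foot rel [ 2.42 -2.59  0.8 ] lean 14.92 sidelean 0.04
F(ex,ey,z) [-1.2 -0.5  0.1] mom [-0.31  0.08 -0.01] t 9.25 open 0.193
```

```bash
python3 -m inch '[{"x":0.3,"y":0,"z":0,"wx":0,"wy":0,"wz":0},{"x":0,"y":0,"z":0,"wx":0,"wy":0,"wz":0}]'>/dev/null; python3 edge.py;python3 -m inch '[{"x":0.2,"y":0,"z":0,"wx":0,"wy":0,"wz":0},{"x":0,"y":0,"z":0,"wx":0,"wy":0,"wz":0}]'>/dev/null; python3 edge.py
```

```text
low edge rel [ 2.76  6.13 -1.51] foot rel [ 2.75 -2.57  0.81] lean 14.92 sidelean 0.04
F(ex,ey,z) [ 1.2  0.7 -1. ] mom [-0.31  0.01 -0.07] t 9.45 open 0.194
low edge rel [ 2.96  6.11 -1.51] foot rel [ 2.96 -2.59  0.81] lean 14.92 sidelean 0.04
F(ex,ey,z) [-0.1  0.1 -0.8] mom [-0.24 -0.01  0.03] t 9.65 open 0.198
```

```bash
python3 look.py wrist7
python3 - <<'E'
from h import *
im,d,K,t,M=load("wrist7.npz")
z=np.load("wrist7.npz");T=R.from_rotvec(z["tr"]).as_matrix()
c=cv2.resize(im[170:280,210:340][:,:,::-1],None,fx=5.5,fy=5.5,interpolation=cv2.INTER_CUBIC)
cv2.imwrite("pics/c7.png",c)
P=pts(d,K,t,M);Q=P.reshape(-1,3);q=Q[(Q[:,2]>.0575)&(Q[:,2]<.0635)&(abs(Q[:,0]-.515)<.1)&(abs(Q[:,1]+.14)<.1)];print("die z",np.median(q[:,2]))
tp=(P-z["tp"])@T*1000;b=tp[200:360,240:315].reshape(-1,3);k=b[(abs(b[:,2]+19.6)<2)&(np.hypot(b[:,0],b[:,1])<11)];print("top",k.mean(0))
E
```

```text
[ 0.5165 -0.115   0.1143] [[0.153, 0.955, -0.254], [0.988, -0.148, 0.04], [0.001, -0.257, -0.966]] 0.1977756341681998 9.65
die z 0.06070993547315531
top [ -0.11379713  -0.07816258 -19.77091162]
```

View pics/c7.png

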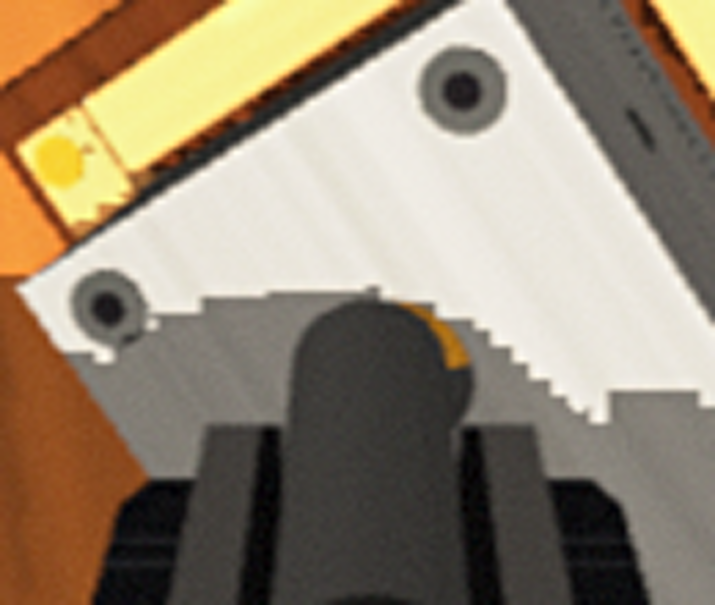

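Run:
```python
from h import *
from scipy.optimize import least_squares
for n,off,sc,arc in [("wrist7",(210,170),5.5,[(408,303),(428,311),(447,326),(461,345),(470,365),(473,385),(470,403)]),("wrist6",(200,150),None,[(440,338),(475,340),(505,352),(528,375),(541,402),(540,425),(530,445)])]:
    im,d,K,t,M=load(n+".npz");z=np.load(n+".npz");T=R.from_rotvec(z["tr"]).as_matrix()
    fx,fy=(5.5,5.5) if n=="wrist7" else (5.5,5.0)
    W=np.array([ray(((a+.5)/fx-.5+off[0],(b+.5)/fy-.5+off[1]),.06,K,t,M)[:2] for a,b in arc])*1000
    r=least_squares(lambda p:np.hypot(*(W-p).T)-9.3,[505,-116]);print(n,r.x,r.fun.round(2))
    # punch side edges: project tool-axis punch silhouettes
    for px in (-1,0,1): print(px,[proj(z["tp"]+T@np.array([px,s*9,40])/1000,K,t,M).round(1).tolist() for s in(-1,1)])
```

```text
wrist7 [ 504.52142157 -115.67040275] [ 0.05  0.06 -0.03 -0.12 -0.03  0.06  0.06]
-1 [[[261.6, 246.4]], [[292.3, 246.4]]]
0 [[[261.6, 244.9]], [[292.3, 244.9]]]
1 [[[261.6, 243.3]], [[292.4, 243.3]]]
wrist6 [ 504.84745942 -115.84164194] [ 0.18 -0.05 -0.03 -0.14  0.09  0.08  0.03]
-1 [[[261.7, 246.4]], [[292.3, 246.4]]]
0 [[[261.6, 244.9]], [[292.4, 244.9]]]
1 [[[261.6, 243.3]], [[292.4, 243.3]]]
```

```bash
python3 -m inch '[{"x":0.4,"y":0,"z":0,"wx":0,"wy":0,"wz":0},{"x":0,"y":0,"z":0,"wx":0,"wy":0,"wz":0}]'>/dev/null; python3 edge.py;python3 -m inch '[{"x":0.4,"y":0,"z":0,"wx":0,"wy":0,"wz":0},{"x":0,"y":0,"z":0,"wx":0,"wy":0,"wz":0}]'>/dev/null; python3 edge.py;python3 -m inch '[{"x":0.3,"y":0,"z":0,"wx":0,"wy":0,"wz":0},{"x":0,"y":0,"z":0,"wx":0,"wy":0,"wz":0}]'>/dev/null; python3 edge.py
```

```text
low edge rel [ 3.37  6.13 -1.5 ] foot rel [ 3.37 -2.57  0.82] lean 14.92 sidelean 0.04
F(ex,ey,z) [-0.5  0.4 -0.7] mom [-0.31 -0.02 -0.03] t 9.9 open 0.193
low edge rel [ 3.8   6.14 -1.5 ] foot rel [ 3.8  -2.56  0.82] lean 14.92 sidelean 0.04
F(ex,ey,z) [ 0.8  0.5 -0.3] mom [-0.3  -0.   -0.03] t 10.1 open 0.193
low edge rel [ 4.16  6.12 -1.49] foot rel [ 4.15 -2.58  0.82] lean 14.92 sidelean 0.04
F(ex,ey,z) [ 0.3 -0.3 -0.7] mom [-0.27 -0.02  0.03] t 10.3 open 0.196
```

```bash
python3 -m inch '[{"x":0,"y":0.1,"z":0.4,"wx":0,"wy":0,"wz":0},{"x":0,"y":0,"z":0,"wx":0,"wy":0,"wz":0}]'>/dev/null; python3 edge.py;python3 -m inch '[{"x":0,"y":0.1,"z":0.4,"wx":0,"wy":0,"wz":0},{"x":0,"y":0,"z":0,"wx":0,"wy":0,"wz":0}]'>/dev/null; python3 edge.py
```

```text
low edge rel [ 4.07  6.12 -1.91] foot rel [ 4.07 -2.57  0.41] lean 14.92 sidelean 0.03
F(ex,ey,z) [ 0.3 -0.6 -1.7] mom [-0.31  0.    0.02] t 10.5 open 0.195
low edge rel [ 4.02  6.15 -2.23] foot rel [ 4.02 -2.55  0.09] lean 14.91 sidelean 0.02
F(ex,ey,z) [-0.2  0.3  0.1] mom [-0.31 -0.01  0.04] t 10.7 open 0.193
```

```bash
python3 -m inch '[{"x":0,"y":0.1,"z":0.4,"wx":0,"wy":0,"wz":0},{"x":0,"y":0,"z":0,"wx":0,"wy":0,"wz":0}]'>/dev/null; python3 edge.py;python3 -m inch '[{"x":0,"y":0.1,"z":0.3,"wx":0,"wy":0,"wz":0},{"x":0,"y":0,"z":0,"wx":0,"wy":0,"wz":0}]'>/dev/null; python3 edge.py
```

```text
low edge rel [ 3.98  6.16 -2.47] foot rel [ 3.98 -2.53 -0.15] lean 14.91 sidelean 0.02
F(ex,ey,z) [-0.4  0.2 -0.2] mom [-0.18  0.01 -0.  ] t 10.9 open 0.194
low edge rel [ 3.95  6.24 -2.6 ] foot rel [ 3.95 -2.45 -0.29] lean 14.9 sidelean 0.01
F(ex,ey,z) [-1.3  0.1  0.5] mom [-0.2  -0.03 -0.01] t 11.1 open 0.197
```

```bash
for i in 1; do python3 -m inch '[{"x":-0.5,"y":0,"z":0.15,"wx":0,"wy":0,"wz":0},{"x":0,"y":0,"z":0,"wx":0,"wy":0,"wz":0}]'>/dev/null; python3 edge.py; python3 -m inch '[{"x":-0.5,"y":0,"z":0.15,"wx":0,"wy":0,"wz":0},{"x":0,"y":0,"z":0,"wx":0,"wy":0,"wz":0}]'>/dev/null; python3 edge.py;python3 -m inch '[{"x":-0.5,"y":0,"z":0.15,"wx":0,"wy":0,"wz":0},{"x":0,"y":0,"z":0,"wx":0,"wy":0,"wz":0}]'>/dev/null; python3 edge.py; done
```

```text
low edge rel [ 3.34  6.31 -2.79] foot rel [ 3.34 -2.39 -0.48] lean 14.89 sidelean 0.0
F(ex,ey,z) [-0.  -0.  -0.8] mom [-0.31 -0.02  0.04] t 11.3 open 0.193
low edge rel [ 2.71  6.28 -3.18] foot rel [ 2.71 -2.41 -0.87] lean 14.89 sidelean -0.0
F(ex,ey,z) [ 0.1 -0.3 -1. ] mom [-0.32 -0.07  0.07] t 11.5 open 0.192
low edge rel [ 2.31  6.24 -3.47] foot rel [ 2.31 -2.46 -1.16] lean 14.89 sidelean 0.02
F(ex,ey,z) [ 0.5 -0.  -1.2] mom [-0.35 -0.   -0.01] t 11.7 open 0.195
```

```bash
python3 -m inch '[{"x":-0.4,"y":0,"z":0,"wx":0,"wy":0,"wz":0},{"x":0,"y":0,"z":0,"wx":0,"wy":0,"wz":0}]'>/dev/null; python3 edge.py; python3 -m inch '[{"x":-0.4,"y":0,"z":0,"wx":0,"wy":0,"wz":0},{"x":0,"y":0,"z":0,"wx":0,"wy":0,"wz":0}]'>/dev/null; python3 edge.py;python3 -m inch '[{"x":-0.4,"y":0,"z":0,"wx":0,"wy":0,"wz":0},{"x":0,"y":0,"z":0,"wx":0,"wy":0,"wz":0}]'>/dev/null; python3 edge.py
```

```text
low edge rel [ 2.11  6.26 -3.49] foot rel [ 2.1  -2.44 -1.18] lean 14.89 sidelean 0.05
F(ex,ey,z) [ 0.6 -0.3 -0.9] mom [-0.32  0.09 -0.01] t 11.9 open 0.19
low edge rel [ 1.98  6.32 -3.47] foot rel [ 1.98 -2.38 -1.16] lean 14.88 sidelean 0.08
F(ex,ey,z) [ 0.7  1.  -1. ] mom [-0.33  0.17  0.  ] t 12.1 open 0.192
low edge rel [ 1.81  6.28 -3.46] foot rel [ 1.8  -2.41 -1.14] lean 14.88 sidelean 0.12
F(ex,ey,z) [ 0.8 -0.4 -0.5] mom [-0.36  0.18 -0.06] t 12.3 open 0.193
```

```bash
python3 -m inch '[{"x":0.4,"y":0,"z":0,"wx":0,"wy":-0.002,"wz":0},{"x":0,"y":0,"z":0,"wx":0,"wy":0,"wz":0}]'>/dev/null; python3 edge.py; python3 -m inch '[{"x":0.3,"y":0,"z":0,"wx":0,"wy":0,"wz":0},{"x":0,"y":0,"z":0,"wx":0,"wy":0,"wz":0}]'>/dev/null; python3 edge.py;python3 -m inch '[{"x":0.3,"y":0,"z":0,"wx":0,"wy":0,"wz":0},{"x":0,"y":0,"z":0,"wx":0,"wy":0,"wz":0}]'>/dev/null; python3 edge.py;python3 -m inch '[{"x":0.3,"y":0,"z":0,"wx":0,"wy":0,"wz":0},{"x":0,"y":0,"z":0,"wx":0,"wy":0,"wz":0}]'>/dev/null; python3 edge.py
```

```text
low edge rel [ 2.    6.27 -3.47] foot rel [ 2.   -2.43 -1.16] lean 14.88 sidelean -0.02
F(ex,ey,z) [ 0.5 -0.3 -0.4] mom [-0.33  0.06 -0.03] t 12.5 open 0.195
low edge rel [ 2.1   6.3  -3.45] foot rel [ 2.11 -2.4  -1.14] lean 14.88 sidelean -0.05
F(ex,ey,z) [ 0.4 -0.3 -0.7] mom [-0.26  0.04 -0.02] t 12.7 open 0.196
low edge rel [ 2.23  6.29 -3.48] foot rel [ 2.23 -2.41 -1.17] lean 14.89 sidelean -0.08
F(ex,ey,z) [ 0.1  0.6 -1.4] mom [-0.3   0.03  0.03] t 12.9 open 0.197
low edge rel [ 2.33  6.36 -3.45] foot rel [ 2.33 -2.33 -1.14] lean 14.88 sidelean -0.1
F(ex,ey,z) [ 0.1 -0.  -0.6] mom [-0.33 -0.02  0.01] t 13.1 open 0.194
```

The side-to-side probe is now bounded both ways, with the bore centre at about ex=+2.15. Now I'll feel toward the low edge (+ey).

```bash
python3 -m inch '[{"x":-0.2,"y":0.4,"z":-0.1,"wx":0,"wy":0.001,"wz":0},{"x":0,"y":0,"z":0,"wx":0,"wy":0,"wz":0}]'>/dev/null; python3 edge.py; python3 -m inch '[{"x":0,"y":0.4,"z":-0.1,"wx":0,"wy":0.001,"wz":0},{"x":0,"y":0,"z":0,"wx":0,"wy":0,"wz":0}]'>/dev/null; python3 edge.py;python3 -m inch '[{"x":0,"y":0.4,"z":-0.1,"wx":0,"wy":0,"wz":0},{"x":0,"y":0,"z":0,"wx":0,"wy":0,"wz":0}]'>/dev/null; python3 edge.py;python3 -m inch '[{"x":0,"y":0.4,"z":-0.1,"wx":0,"wy":0,"wz":0},{"x":0,"y":0,"z":0,"wx":0,"wy":0,"wz":0}]'>/dev/null; python3 edge.py
```

```text
low edge rel [ 2.21  6.66 -3.51] foot rel [ 2.21 -2.04 -1.2 ] lean 14.89 sidelean -0.04
F(ex,ey,z) [-0.7 -0.1 -1.2] mom [-0.38 -0.02 -0.06] t 13.3 open 0.2
low edge rel [ 2.34  7.02 -3.58] foot rel [ 2.34 -1.67 -1.27] lean 14.9 sidelean 0.03
F(ex,ey,z) [ 1.   0.5 -1.7] mom [-0.35 -0.01  0.  ] t 13.5 open 0.197
low edge rel [ 2.36  7.44 -3.63] foot rel [ 2.35 -1.25 -1.31] lean 14.91 sidelean 0.04
F(ex,ey,z) [-0.6 -0.2 -2.1] mom [-0.3   0.02 -0.  ] t 13.7 open 0.193
low edge rel [ 2.33  7.84 -3.69] foot rel [ 2.33 -0.85 -1.38] lean 14.92 sidelean 0.03
F(ex,ey,z) [-0.6 -0.8 -0.3] mom [-0.31 -0.02 -0.03] t 13.9 open 0.192
```

```bash
python3 -m inch '[{"x":0,"y":0.4,"z":-0.1,"wx":0,"wy":0,"wz":0},{"x":0,"y":0,"z":0,"wx":0,"wy":0,"wz":0}]'>/dev/null; python3 edge.py; python3 -m inch '[{"x":0,"y":0.4,"z":-0.1,"wx":0,"wy":0,"wz":0},{"x":0,"y":0,"z":0,"wx":0,"wy":0,"wz":0}]'>/dev/null; python3 edge.py;python3 -m inch '[{"x":0,"y":0.4,"z":-0.1,"wx":0,"wy":0,"wz":0},{"x":0,"y":0,"z":0,"wx":0,"wy":0,"wz":0}]'>/dev/null; python3 edge.py;python3 -m inch '[{"x":0,"y":0.4,"z":-0.1,"wx":0,"wy":0,"wz":0},{"x":0,"y":0,"z":0,"wx":0,"wy":0,"wz":0}]'>/dev/null; python3 edge.py
```

```text
low edge rel [ 2.34  8.27 -3.72] foot rel [ 2.34 -0.43 -1.41] lean 14.92 sidelean 0.04
F(ex,ey,z) [ 0.3 -0.4 -1.8] mom [-0.31  0.02 -0.01] t 14.1 open 0.19
low edge rel [ 2.37  8.58 -3.75] foot rel [ 2.37 -0.12 -1.43] lean 14.93 sidelean 0.04
F(ex,ey,z) [ 0.2 -0.  -1.6] mom [-0.33 -0.01  0.  ] t 14.3 open 0.193
low edge rel [ 2.4   8.64 -3.79] foot rel [ 2.4  -0.05 -1.47] lean 14.98 sidelean 0.04
F(ex,ey,z) [-0.2  0.  -0.7] mom [-0.23 -0.03  0.01] t 14.5 open 0.192
low edge rel [ 2.41  8.71 -3.81] foot rel [ 2.41  0.01 -1.48] lean 15.02 sidelean 0.04
F(ex,ey,z) [-0.2 -0.3 -0.2] mom [-0.14 -0.04  0.  ] t 14.7 open 0.193
```

Contact on the +y wall is at low edge ≈ 8.55, so the bore centre is about (+2.3, +0.2) in the tool-aligned frame. Now I'll straighten about the low edge in small steps.

```bash
python3 -m inch '[{"x":0,"y":-1.6,"z":0.27,"wx":-0.03,"wy":0,"wz":0},{"x":0,"y":0,"z":0,"wx":0,"wy":0,"wz":0}]'>/dev/null; python3 edge.py; python3 -m inch '[{"x":0,"y":-1.6,"z":0.27,"wx":-0.03,"wy":0,"wz":0},{"x":0,"y":0,"z":0,"wx":0,"wy":0,"wz":0}]'>/dev/null; python3 edge.py
```

```text
low edge rel [ 2.41  8.51 -3.99] foot rel [ 2.41 -0.24 -1.92] lean 13.31 sidelean 0.04
F(ex,ey,z) [-0.6  0.8 -1.4] mom [-0.27  0.01 -0.01] t 14.9 open 0.192
low edge rel [ 2.38  8.56 -3.97] foot rel [ 2.38 -0.26 -2.15] lean 11.6 sidelean 0.04
F(ex,ey,z) [ 0.4  0.6 -1.1] mom [-0.22  0.02 -0.  ] t 15.1 open 0.195
```

```bash
python3 -m inch '[{"x":0,"y":-1.55,"z":0.27,"wx":-0.03,"wy":0,"wz":0},{"x":0,"y":0,"z":0,"wx":0,"wy":0,"wz":0}]'>/dev/null; python3 edge.py; python3 -m inch '[{"x":0,"y":-1.55,"z":0.27,"wx":-0.03,"wy":0,"wz":0},{"x":0,"y":0,"z":0,"wx":0,"wy":0,"wz":0}]'>/dev/null; python3 edge.py
```

```text
low edge rel [ 2.35  8.75 -3.93] foot rel [ 2.35 -0.12 -2.37] lean 9.95 sidelean 0.04
F(ex,ey,z) [-0.  -0.2 -1.1] mom [-0.19  0.03  0.01] t 15.3 open 0.194
low edge rel [ 2.24  8.97 -3.96] foot rel [ 2.24  0.07 -2.65] lean 8.35 sidelean 0.04
F(ex,ey,z) [ 0.9 -0.5 -0.6] mom [-0.2   0.03  0.03] t 15.5 open 0.195
```

```bash
python3 -m inch '[{"x":0,"y":-1.6,"z":0.27,"wx":-0.03,"wy":0,"wz":0},{"x":0,"y":0,"z":0,"wx":0,"wy":0,"wz":0}]'>/dev/null; python3 edge.py; python3 -m inch '[{"x":0,"y":-1.6,"z":0.27,"wx":-0.03,"wy":0,"wz":0},{"x":0,"y":0,"z":0,"wx":0,"wy":0,"wz":0}]'>/dev/null; python3 edge.py
```

```text
low edge rel [ 2.2   9.07 -4.06] foot rel [ 2.2   0.14 -2.99] lean 6.78 sidelean 0.05
F(ex,ey,z) [-0.5 -0.3 -1.8] mom [-0.07  0.02  0.02] t 15.7 open 0.195
low edge rel [ 2.22  9.27 -4.17] foot rel [ 2.21  0.3  -3.35] lean 5.23 sidelean 0.07
F(ex,ey,z) [ 0.2  0.3 -1.5] mom [0.09 0.04 0.02] t 15.9 open 0.192
```

```bash
python3 -m inch '[{"x":0,"y":-1.75,"z":0.27,"wx":-0.03,"wy":0,"wz":0},{"x":0,"y":0,"z":0,"wx":0,"wy":0,"wz":0}]'>/dev/null; python3 edge.py; python3 -m inch '[{"x":0,"y":-1.7,"z":0.27,"wx":-0.03,"wy":0,"wz":0},{"x":0,"y":0,"z":0,"wx":0,"wy":0,"wz":0}]'>/dev/null; python3 edge.py
```

```text
low edge rel [ 2.21  9.34 -4.31] foot rel [ 2.21  0.36 -3.73] lean 3.68 sidelean 0.09
F(ex,ey,z) [-0.8 -1.  -0.8] mom [0.22 0.02 0.  ] t 16.1 open 0.195
low edge rel [ 2.18  9.49 -4.43] foot rel [ 2.18  0.5  -4.09] lean 2.15 sidelean 0.11
F(ex,ey,z) [ 0.5 -1.5 -1. ] mom [ 0.46  0.   -0.01] t 16.3 open 0.193
```

```bash
python3 -m inch '[{"x":0,"y":-1.2,"z":0.1,"wx":-0.018,"wy":-0.001,"wz":0},{"x":0,"y":0,"z":0,"wx":0,"wy":0,"wz":0}]'>/dev/null; python3 edge.py; python3 -m inch '[{"x":0,"y":-1.2,"z":0.1,"wx":-0.018,"wy":0,"wz":0},{"x":0,"y":0,"z":0,"wx":0,"wy":0,"wz":0}]'>/dev/null; python3 edge.py
```

```text
low edge rel [ 2.11  9.72 -4.5 ] foot rel [ 2.11  0.72 -4.32] lean 1.19 sidelean 0.06
F(ex,ey,z) [-0.2 -0.9 -1. ] mom [ 0.36  0.08 -0.03] t 16.5 open 0.198
low edge rel [ 2.11  9.66 -4.57] foot rel [ 2.11  0.66 -4.55] lean 0.13 sidelean 0.06
F(ex,ey,z) [ 0.  -0.5 -1.8] mom [ 0.27  0.03 -0.02] t 16.7 open 0.194
```

```bash
python3 -m inch '[{"x":0,"y":-0.3,"z":0,"wx":-0.002,"wy":-0.001,"wz":0},{"x":0,"y":0,"z":0,"wx":0,"wy":0,"wz":0}]'>/dev/null; python3 edge.py; python3 -m inch '[{"x":0,"y":-0.2,"z":0.5,"wx":0,"wy":0,"wz":0},{"x":0,"y":0,"z":0,"wx":0,"wy":0,"wz":0}]'>/dev/null; python3 edge.py
```

```text
low edge rel [ 2.03  9.67 -4.5 ] foot rel [ 2.03  0.67 -4.51] lean -0.01 sidelean 0.01
F(ex,ey,z) [ 1.4 -0.8 -1.8] mom [0.29 0.08 0.01] t 16.9 open 0.196
low edge rel [ 2.06  9.68 -4.84] foot rel [ 2.06  0.68 -4.84] lean -0.03 sidelean 0.01
F(ex,ey,z) [ 0.7 -0.7 -0.3] mom [0.33 0.09 0.05] t 17.1 open 0.194
```

```bash
python3 look.py wrist8
python3 - <<'E'
from h import *
from workcell import vision
im=load("wrist8.npz")[0]
a=cv2.resize(im[150:330,190:360][:,:,::-1],None,fx=3,fy=3,interpolation=cv2.INTER_CUBIC)
im,d=vision.grab_frame("scene"); np.savez("scene8.npz",im=im,d=d)
b=cv2.resize(im[100:200,200:300][:,:,::-1],(290,290),interpolation=cv2.INTER_CUBIC)
im,d=vision.grab_frame("side"); np.savez("side8.npz",im=im,d=d)
c=cv2.resize(im[110:220,285:395][:,:,::-1],(290,250),interpolation=cv2.INTER_CUBIC)
cv2.imwrite("pics/c8.png",np.hstack([a,np.vstack([b,c])]))
E
```

```text
[ 0.5055 -0.1142  0.1106] [[0.154, 0.988, 0.0], [0.988, -0.154, 0.0], [0.0, 0.0, -1.0]] 0.19367089555382397 17.1
```

View pics/c8.png

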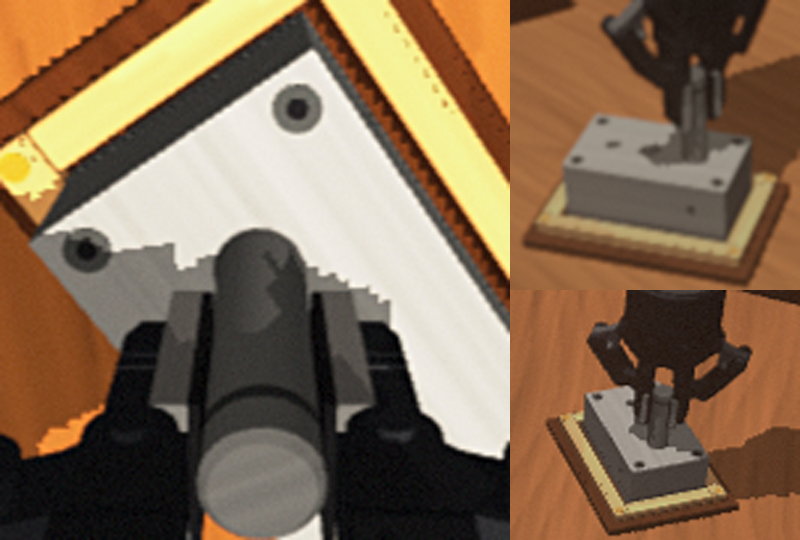

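The punch's lower end is in the bore and it looks upright in all three views, with no rim gap visible. I'll ease it down in small steps, watching force and moment.

```bash
python3 -m inch '[{"x":0,"y":-0.6,"z":0.4,"wx":-0.01,"wy":0,"wz":0},{"x":0,"y":0,"z":0,"wx":0,"wy":0,"wz":0}]'>/dev/null; python3 edge.py; python3 -m inch '[{"x":0,"y":-0.4,"z":0.5,"wx":0,"wy":0,"wz":0},{"x":0,"y":0,"z":0,"wx":0,"wy":0,"wz":0}]'>/dev/null; python3 edge.py
```

```text
low edge rel [ 2.06  9.68 -5.17] foot rel [ 2.06  0.68 -5.27] lean -0.64 sidelean 0.01
F(ex,ey,z) [-0.  -1.  -1.9] mom [ 0.26  0.07 -0.03] t 17.45 open 0.192
low edge rel [ 2.02  9.64 -5.54] foot rel [ 2.02  0.64 -5.65] lean -0.7 sidelean 0.01
F(ex,ey,z) [ 1.8 -0.9 -2.2] mom [0.27 0.03 0.01] t 17.65 open 0.196
```

```bash
python3 -m inch '[{"x":0,"y":0,"z":0.5,"wx":0.01,"wy":0,"wz":0}]'>/dev/null; python3 edge.py; python3 -m inch '[{"x":0,"y":-0.4,"z":0,"wx":0,"wy":0,"wz":0}]'>/dev/null; python3 edge.py;python3 -m inch '[{"x":0,"y":0.4,"z":0,"wx":0,"wy":0,"wz":0}]'>/dev/null; python3 edge.py
```

```text
low edge rel [ 1.93  9.32 -5.92] foot rel [ 1.93  0.32 -5.95] lean -0.15 sidelean -0.0
F(ex,ey,z) [-0.1 -0.2 -0.9] mom [-0.01  0.01 -0.03] t 17.75 open 0.194
low edge rel [ 1.9   9.35 -5.91] foot rel [ 1.9   0.35 -5.94] lean -0.16 sidelean 0.0
F(ex,ey,z) [ 0.6  0.1 -1.3] mom [0.06 0.14 0.03] t 17.85 open 0.195
low edge rel [ 1.94  9.67 -5.96] foot rel [ 1.94  0.67 -5.98] lean -0.14 sidelean 0.01
F(ex,ey,z) [ 0.6 -2.7 -0.5] mom [0.45 0.13 0.02] t 17.95 open 0.198
```

```bash
python3 -m inch '[{"x":0,"y":-0.35,"z":0.5,"wx":0.002,"wy":0,"wz":0},{"x":0,"y":0,"z":1,"wx":0,"wy":0,"wz":0}]'>/dev/null; python3 edge.py; python3 -m inch '[{"x":0,"y":0,"z":1,"wx":0,"wy":0,"wz":0},{"x":0,"y":0,"z":1,"wx":0,"wy":0,"wz":0}]'>/dev/null; python3 edge.py
```

```text
low edge rel [ 1.98  9.51 -7.42] foot rel [ 1.98  0.51 -7.43] lean -0.04 sidelean 0.01
F(ex,ey,z) [ 0.4 -0.4 -0.5] mom [ 0.24  0.1  -0.01] t 18.15 open 0.192
low edge rel [ 2.01  9.48 -9.6 ] foot rel [ 2.01  0.48 -9.6 ] lean -0.03 sidelean 0.02
F(ex,ey,z) [ 0.3 -0.3 -0.4] mom [ 0.24  0.08 -0.05] t 18.35 open 0.198
```

```bash
python3 -m inch '[{"x":0,"y":-0.2,"z":1,"wx":0,"wy":0,"wz":0},{"x":0,"y":-0.1,"z":1,"wx":0,"wy":0,"wz":0},{"x":0,"y":0,"z":1,"wx":0,"wy":0,"wz":0}]'>/dev/null; python3 edge.py; python3 -m inch '[{"x":0,"y":-0.1,"z":1,"wx":0,"wy":0,"wz":0},{"x":0,"y":0,"z":1,"wx":0,"wy":0,"wz":0},{"x":0,"y":0,"z":1,"wx":0,"wy":0,"wz":0}]'>/dev/null; python3 edge.py
```

```text
low edge rel [  1.98   9.44 -12.83] foot rel [  1.98   0.44 -12.84] lean -0.07 sidelean 0.01
F(ex,ey,z) [ 1.1  0.1 -0.4] mom [ 0.16  0.17 -0.01] t 18.65 open 0.195
low edge rel [  1.98   9.38 -16.08] foot rel [  1.98   0.38 -16.1 ] lean -0.07 sidelean 0.01
F(ex,ey,z) [ 0.1 -0.5 -0.8] mom [0.11 0.15 0.02] t 18.95 open 0.195
```

```bash
python3 -m inch '[{"x":0.1,"y":-0.1,"z":1,"wx":0,"wy":0,"wz":0},{"x":0,"y":0,"z":1,"wx":0,"wy":0,"wz":0}]'>/dev/null; python3 edge.py; python3 -m inch '[{"x":0,"y":0,"z":0.5,"wx":0,"wy":0,"wz":0},{"x":0,"y":0,"z":0.5,"wx":0,"wy":0,"wz":0},{"x":0,"y":0,"z":0.5,"wx":0,"wy":0,"wz":0}]'>/dev/null; python3 edge.py; python3 -m inch '[{"x":0,"y":0,"z":0.5,"wx":0,"wy":0,"wz":0},{"x":0,"y":0,"z":0.5,"wx":0,"wy":0,"wz":0}]'>/dev/null; python3 edge.py
```

```text
low edge rel [  2.     9.44 -18.25] foot rel [  2.     0.44 -18.26] lean -0.09 sidelean 0.0
F(ex,ey,z) [ 0.2 -0.5 -0.2] mom [0.17 0.19 0.03] t 19.15 open 0.198
low edge rel [  2.     9.39 -19.98] foot rel [  2.     0.39 -20.  ] lean -0.08 sidelean 0.0
F(ex,ey,z) [ 0.6 -0.9 -0.2] mom [ 0.13  0.08 -0.01] t 19.45 open 0.197
low edge rel [  1.99   9.4  -21.02] foot rel [  1.99   0.4  -21.03] lean -0.08 sidelean 0.0
F(ex,ey,z) [ 1.1 -0.  -1.3] mom [0.15 0.1  0.07] t 19.65 open 0.197
```

```bash
python3 -m inch '[{"x":0,"y":0,"z":0.5,"wx":0,"wy":0,"wz":0},{"x":0,"y":0,"z":0.5,"wx":0,"wy":0,"wz":0}]'>/dev/null; python3 edge.py;python3 -m inch '[{"x":0,"y":0,"z":0.5,"wx":0,"wy":0,"wz":0},{"x":0,"y":0,"z":0.5,"wx":0,"wy":0,"wz":0}]'>/dev/null; python3 edge.py; python3 -m inch '[{"x":0,"y":0,"z":0.5,"wx":0,"wy":0,"wz":0},{"x":0,"y":0,"z":0.5,"wx":0,"wy":0,"wz":0}]'>/dev/null; python3 edge.py
```

```text
low edge rel [  2.     9.38 -22.1 ] foot rel [  2.     0.38 -22.11] lean -0.08 sidelean 0.0
F(ex,ey,z) [-0.2 -0.1  0.2] mom [ 0.11  0.11 -0.01] t 19.85 open 0.19
low edge rel [  2.01   9.35 -23.21] foot rel [  2.01   0.35 -23.22] lean -0.08 sidelean 0.0
F(ex,ey,z) [ 1.  -0.1 -1.1] mom [0.13 0.09 0.02] t 20.05 open 0.193
low edge rel [  2.11   9.37 -24.15] foot rel [  2.11   0.37 -24.16] lean -0.08 sidelean 0.02
F(ex,ey,z) [ 0.9 -1.3  4.3] mom [0.42 0.25 0.02] t 20.25 open 0.192
```

Contact with the blanks at about 24 mm below the mouth. Now a light press.

```bash
python3 -m inch '[{"x":0,"y":0,"z":0.4,"wx":0,"wy":0,"wz":0}]'>/dev/null; python3 edge.py;python3 -m inch '[{"x":0,"y":0,"z":0.8,"wx":0,"wy":0,"wz":0}]'>/dev/null; python3 edge.py
```

```text
low edge rel [  2.15   9.44 -24.16] foot rel [  2.15   0.44 -24.18] lean -0.09 sidelean 0.02
F(ex,ey,z) [ 0.4 -2.3  5.9] mom [0.54 0.17 0.  ] t 20.35 open 0.191
low edge rel [  2.23   9.49 -24.3 ] foot rel [  2.23   0.49 -24.31] lean -0.11 sidelean 0.02
F(ex,ey,z) [ 2.2 -4.4 10.2] mom [0.89 0.29 0.01] t 20.45 open 0.189
```

```bash
python3 -m inch '[{"x":-0.2,"y":-0.4,"z":1,"wx":0.001,"wy":0,"wz":0},{"x":0,"y":-0.1,"z":1,"wx":0,"wy":0,"wz":0}]'>/dev/null; python3 edge.py;python3 -m inch '[{"x":0,"y":0,"z":1,"wx":0,"wy":0,"wz":0},{"x":0,"y":0,"z":1,"wx":0,"wy":0,"wz":0}]'>/dev/null; python3 edge.py;python3 -m inch '[{"x":0,"y":0,"z":0,"wx":0,"wy":0,"wz":0},{"x":0,"y":-0.1,"z":0,"wx":0,"wy":0,"wz":0}]'>/dev/null; python3 edge.py; python3 delta.py 0 0 0
```

```text
low edge rel [  2.26   9.49 -24.27] foot rel [  2.26   0.49 -24.29] lean -0.15 sidelean 0.03
F(ex,ey,z) [ 0.9 -3.9  9.7] mom [ 0.96  0.25 -0.01] t 20.65 open 0.197
low edge rel [  2.28   9.49 -24.29] foot rel [  2.28   0.49 -24.32] lean -0.19 sidelean -0.0
F(ex,ey,z) [ 1.4 -4.2 10.1] mom [ 0.91  0.23 -0.03] t 20.85 open 0.198
low edge rel [  2.06   9.4  -23.87] foot rel [  2.06   0.41 -23.91] lean -0.21 sidelean -0.04
F(ex,ey,z) [ 0.5 -0.2 -1.6] mom [0.08 0.02 0.  ] t 21.05 open 0.193
delta tool mm [  35.43 -516.87   89.54] t 21.05 pos [ 0.505  -0.114   0.0915] ytool [ 0.988 -0.153  0.004] ztool [ 0.0036 -0.0012 -1.    ] F [-0.1  0.5 -1.6] open 0.193
level wx,wy [0.0037 0.0007 0.    ] mom [0.035 0.079 0.001]
```

A firm floor at −24.3 mm held a steady 10 N, and the load is now relaxed. I'll settle back to light contact and open.

```bash
python3 -m inch '[{"x":0,"y":0,"z":0.3,"wx":0.003,"wy":0,"wz":0},{"x":0,"y":0,"z":0.25,"wx":0,"wy":0,"wz":0}]'>/dev/null; python3 edge.py; python3 -m inch '[{"x":0,"y":0,"z":0,"wx":0,"wy":0,"wz":0},{"x":0,"y":0,"z":0,"wx":0,"wy":0,"wz":0},{"x":0,"y":0,"z":0,"wx":0,"wy":0,"wz":0},{"x":0,"y":0,"z":0,"wx":0,"wy":0,"wz":0}]' 0 >/dev/null; python3 edge.py; python3 look.py wrist9
```

```text
low edge rel [  2.16   9.43 -24.19] foot rel [  2.16   0.43 -24.2 ] lean -0.05 sidelean -0.02
F(ex,ey,z) [ 1.2 -3.3  5.9] mom [ 0.59  0.21 -0.  ] t 21.25 open 0.192
low edge rel [  1.61  10.69 -24.36] foot rel [  1.61   1.69 -24.38] lean -0.15 sidelean -0.07
F(ex,ey,z) [0.2 0.1 0.6] mom [0.03 0.02 0.  ] t 21.65 open 0.495
[ 0.5063 -0.1147  0.091 ] [[0.153, 0.988, 0.002], [0.988, -0.153, -0.002], [-0.001, 0.003, -1.0]] 0.4952244173972018 21.65
```

View pics/wrist9.png

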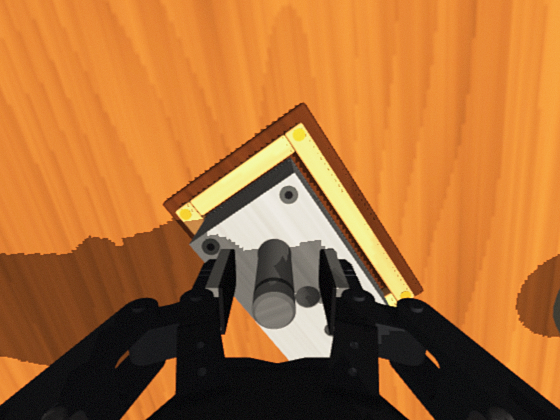

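The jaws are open with clear gaps on both sides: punch at columns 255–297, pads at 235 and 322. Retreating upward.

```bash
python3 -m inch '[{"x":0,"y":-1.2,"z":-5,"wx":0,"wy":0,"wz":0},{"x":0,"y":0,"z":-10,"wx":0,"wy":0,"wz":0},{"x":0,"y":0,"z":-10,"wx":0,"wy":0,"wz":0},{"x":0,"y":0,"z":-12,"wx":0,"wy":0,"wz":0},{"x":0,"y":0,"z":-15,"wx":0,"wy":0,"wz":0},{"x":0,"y":0,"z":-30,"wx":0,"wy":0,"wz":0},{"x":0,"y":0,"z":-30,"wx":0,"wy":0,"wz":0},{"x":0,"y":0,"z":-20,"wx":0,"wy":0,"wz":0},{"x":0,"y":0,"z":0,"wx":0,"wy":0,"wz":0},{"x":0,"y":0,"z":0,"wx":0,"wy":0,"wz":0}]'; python3 look.py wrist10
python3 - <<'E'
from h import *
from workcell import vision
im,d,K,t,M=load("wrist10.npz");Q=pts(d,K,t,M).reshape(-1,3)
k=Q[(Q[:,2]>.1)&(Q[:,2]<.125)&(np.hypot(Q[:,0]-.505,Q[:,1]+.115)<.02)];print("punch top",len(k),k.mean(0),np.median(k[:,2]))
for n,c in(("scene",0),("side",0)):
    im,d=vision.grab_frame(n);cv2.imwrite(f"pics/{n}10.png",im[:,:,::-1])
    z=np.load(n+"0.npz");Q=pts(d,z["K"],z["xyz"],R.from_rotvec(z["att"]).as_matrix()).reshape(-1,3)
    k=Q[(Q[:,2]>.106)&(Q[:,2]<.12)&(np.hypot(Q[:,0]-.505,Q[:,1]+.115)<.02)];print(n,len(k),k.mean(0))
    k=Q[(Q[:,2]>.065)&(Q[:,2]<.08)&(np.hypot(Q[:,0]-.505,Q[:,1]+.115)<.02)];print(n,len(k),k.mean(0))
E
```

```text
t: 22.7
tool_pos: [0.5051, -0.1144, 0.2354]
eef_rot: [2.38, 2.039, 0.005]
wrist_force: [0.2, -0.1, -0.5]
opening: 0.503
[ 0.5051 -0.1144  0.2354] [[0.153, 0.988, 0.008], [0.988, -0.153, -0.004], [-0.002, 0.008, -1.0]] 0.5029559715951821 22.7
punch top 396 [ 0.5045992  -0.11404219  0.11029458] 0.11118149933774481
scene 50 [ 0.50605856 -0.11253329  0.10995962]
scene 53 [ 0.50887653 -0.10952493  0.07253668]
side 46 [ 0.50569164 -0.11264437  0.10997081]
side 41 [ 0.50640882 -0.10852634  0.07265853]
```

View pics/scene10.png

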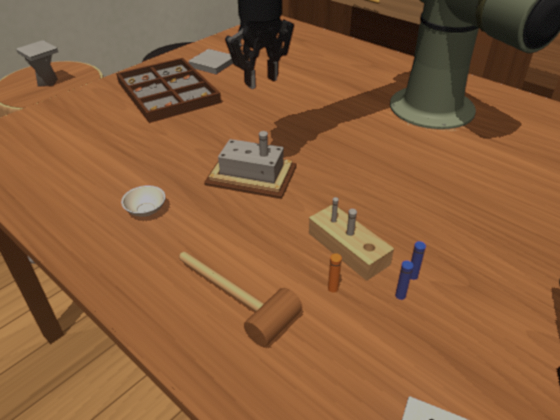

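View pics/wrist10.png

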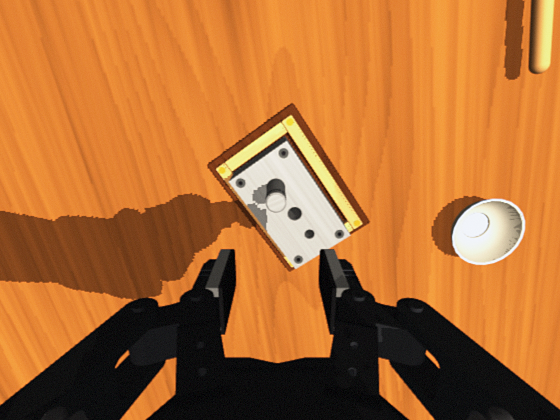

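In the scene view the punch stands upright in the largest bore at (263,143), and the other punches, mallet and dish are where they were. Its top is at 0.111 m, 51 mm proud, which agrees with the 24 mm felt. The gripper is clear.

```bash
python3 -c "
from workcell import env
print(env.hand_in(), env.sense()['t'])"
```

```text
the job is handed in; nothing more can be done
the job is handed in; nothing more can be done
```

The thickest steel punch is standing in the die's largest bore on the brass blanks, and I handed the job in at about 23 s of the 67 s allowed.

- **Insertion:** I leaned the punch 15°, started its low edge in the mouth and felt for the bore walls. I then straightened it about the low edge and eased it down until it met the blanks, about 24 mm below the mouth.
- **Press and release:** I pressed it onto the blanks with about 10 N, eased back to light contact and opened the jaws. The largest force I read at the wrist was about 11 N.
- **Final checks:** The punch's top is at 0.111 m, or 51 mm proud, which agrees with the 24 mm depth felt. It looks upright, the gripper is well clear at 0.235 m, and in the pictures the other punches, mallet and dish are where they were.
- **Disagreements:** The bore as felt was about 2 mm from where the cameras put it in one direction. My first sideways probe met no wall at a nominal depth of 1.5 mm; deeper probing found the walls. My mouth-height estimate may also have been up to 1 mm off early on, though the seated height agreed.

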